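# Put the slide boxes away and latch the tray

## Task

Put every slide box lying about on the bench or on top of the slide cabinet away in the cabinet: pull the tray right out to its stop, lay the boxes flat on the tray's floor side by side (not stacked or standing on end), then push the tray fully home. With the latch lever still standing up, swing the latch loop over the keeper on the tray front, its bar right down on the robot's side of the keeper's lip, then press the lever flat until it snaps past centre and stays down. Do not knock over or push about the glassware, jars, dishes and bottles standing around.

Things in the scene. Friction and masses are not known exactly. Their poses are not given: they have to be found in the camera images.
- cabinet: Low grey slide cabinet, fixed, 200 deep x 380 wide x 70 high. Origin on the bench under the middle of its front opening; x points from the front into the cabinet (away from the robot, turned up to 0.2 rad), y to the left, z up. The tray slides out along -x. The draw latch stands on its top at y = +70 mm, close behind the tray front.
- tray (a joint): Sliding tray: 0 = fully home, grows as it is pulled out (m); stop at 0.13. About 3 N of friction; it stays where it is left. Its white front panel is 20 mm thick (cabinet x -20 to 0 when home), 380 wide, its top edge 70 mm above the bench.
- tray_in (a point): Centre of the tray's inner floor, 17 mm above the bench, axes as the cabinet's. The inner floor measures 120 (x) by 320 (y) mm, with steel side and back walls reaching 30 mm above it and the front panel 53 mm above it. Pulled out to the stop, all of the floor lies clear of the cabinet.
- handle (a point): Middle of the tray's handle: a round bar of 10 mm diameter and 90 mm length along y, standing on the top edge of the front panel, right of the middle (y = -70 mm), its centre 105 mm above the bench and 35 mm above the panel. Free space in front, behind and between bar and panel (30 mm).
- lever (a joint): Latch lever, hinge along cabinet y: 0 = flat, pointing to +x; grows as it is raised, 1.5 = upright, 1.65 = stop. Stays where it is left while the loop is slack. Loop hooked and tray home: pressing takes a few newtons (under 10) near the tip; tension starts near 0.9 rad, dead centre is near 0.34 rad; below about 0.2 rad it snaps down to 0 by itself and stays.
- lever_pivot (a point): The lever's hinge axis, at the middle of its width, 90 mm above the bench, 46 mm behind the cabinet's front, fixed.
- lever_tip (a point): On the lever's outer face (facing up when flat, towards the robot when upright), 72 mm from the hinge, in the middle of its width, very near its free end. The lever is a plate 34 mm wide and 5 mm thick whose outer face lies 8.5 mm off the hinge axis; its end has a small turned-up edge.
- loop (a joint): Latch loop: its hinge is carried by the lever, parallel to the lever's hinge. 0 = stretched straight opposite to the lever, growing as the loop is lifted and folded towards the lever (3.05 = folded along the lever, stop). Its elevation angle from cabinet +x, turning up and over towards -x, is lever + pi - loop. Light friction holds it near upright; tipped well over, it falls by its own weight.
- loop_pivot (a point): The loop's hinge axis on the lever, middle of the width, 32 mm from the lever's hinge; moves with the lever.
- loop_bar (a point): Middle of the loop's cross bar: round steel, 8 mm diameter, 56 mm long along y, 88.5 mm from the loop's hinge, joined to it by two 8 mm legs, which pass outside the lever and the keeper (inner width 48 mm). At the start the loop stands up above the lever.
- keeper (a point): Seat for the loop's bar on the tray front, at y = +70 mm, on top of a 34 mm wide ledge 11 mm above the panel; axes as the cabinet's. Behind it (+x) a sprung lip (gives 3 mm) rises 13 mm, leaning to the robot. Hooked: bar centre 4 mm above this point, 0 to 13 mm to its -x side. With tray home and lever above 1.3 the loop swings down clear of the lip; with the tray over 8 mm out it does not reach.
- box1: White slide box, a closed plastic box 90 (x) x 30 (y) x 28 (z) mm, 60 g, may be absent; origin at its centre, x along its length, z up as it starts.
- box2: White slide box, a closed plastic box 90 (x) x 30 (y) x 28 (z) mm, 60 g, may be absent; origin at its centre, x along its length, z up as it starts.
- box3: White slide box, a closed plastic box 90 (x) x 30 (y) x 28 (z) mm, 60 g, may be absent; origin at its centre, x along its length, z up as it starts.
- box4: White slide box, a closed plastic box 90 (x) x 30 (y) x 28 (z) mm, 60 g, may be absent; origin at its centre, x along its length, z up as it starts.
- box5: White slide box, a closed plastic box 90 (x) x 30 (y) x 28 (z) mm, 60 g, may be absent; origin at its centre, x along its length, z up as it starts.
- flask: Bystander: conical glass flask, 80 mm foot, 110 mm high; origin at the centre of its underside.
- reagent: Bystander: amber bottle, 68 mm diameter, 130 mm high; origin at the centre of its underside.
- beaker: Bystander: glass beaker, 72 mm diameter, 85 mm high; origin at the centre of its underside.
- jar: Bystander: capped jar, 68 mm diameter, 90 mm high; origin at the centre of its underside.
- dishes: Bystander: stack of clear dishes, 80 mm diameter, 45 mm high; origin at the centre of its underside.
- mortar: Bystander: ceramic bowl, 84 mm diameter, 55 mm high; origin at the centre of its underside.

How it is judged:
By the outcome, as a careful person would: the job done as asked, in the order asked, and still so for the second after the job is handed in, with the robot touching nothing.
Of box1, box2, box3, box4, box5 only 3 to 5 are there at a start; the rules pass over those that are not, and their reading is None.
At some moment in a run one of box1, box2, box3, box4 may be knocked a few centimetres aside while the robot is not near it.
Once in a run the grip may slacken for a moment while it holds something.
It also fails if it takes over 210 s, if anything falls off the work surface, if the arm or the gripper's body presses on something with over 40 N, if the wrist force passes 120 N, or if a joint passes its speed limit or range.

## Robot

A 6-joint arm with a two-finger parallel gripper is mounted at the origin on the work surface. World frame = base frame: x ahead of the robot, y to its left, z up, the work surface at z = 0. Lengths are in mm, angles in rad, forces in N, time in s.
With the tool pointing down it reaches from about 400 to 925 mm from the base axis. Payload 12.5 kg.
Tool frame: the origin (TCP) lies midway between the tips of the shut fingers; the grasp point (between the pads) lies 19 mm behind it; z points along the fingers, y is the line along which they close (so a half turn about z gives the same grasp; the last joint's range is limited). The gripper opens to 95 mm and grips with 3 to 60 N. Pads are 20 mm wide; open, the fingers measure 119 mm over their backs; the gripper's body (75 mm by 180 mm) begins 59 mm behind the grasp point.
Start: joints at [1.179, 0.491, 1.559, -0, 1.092, -0.106], TCP at [176.186, 599.671, 214.661] pointing down, gripper open.
Joint ranges: [-3.1, 3.1], [-0.84, 2.19], [0.05, 2.79], [-1.13, 4.28], [0.06, 2.93], [-2.69, 2.69]. Speed limits (rad/s): [2.22, 2.22, 2.79, 3.14, 3.14, 3.14].

## Interface

Orientations are given as [roll, pitch, yaw] about the fixed x, y, z axes, in that order (R = Rz(yaw) Ry(pitch) Rx(roll)).
In Python, from cell import env gives the robot as it stands.
- The arm moves only by the tool arm_command, never from a script. Its argument "targets" is a list of rows, each a list of 5 numbers: the shift along the tool's x, y, z in mm, then the turn about the tool's z in degrees, then the opening, from 0 (shut) to 1 (fully open). In form: [[tx, ty, tz, roll, fingers], ...]. A call has 1 to 5 rows; each row is the pose to reach, as a shift and turn from the pose commanded when the call began, along the tool's axes at that moment; what a row does not reach only later rows make up. A row lasts 1/10 s, in which the tool goes at most 50 mm and 8.59 degrees, less where a joint would pass 70% of its speed; a pose out of reach is approached as far as the arm can. A call with a gripper value outside its range is refused whole. The fingers move at their own pace and stop on an object; the grip force is fixed at half the most. Time passes only in rows, so rows that repeat a pose let the fingers close. It gives the time, the measured TCP pose, the force, the opening and the grip force at its end, in the units of the state.
- env.state(): the state, without advancing time (a new reading comes with each control period).
- env.read_camera(name): name is "scene" or "top" or "wrist"; returns a dict with "frame" (420x560x3 uint8, red, green, blue), "vertical_fov" (degrees; the focal length in pixels is half the picture's height over the tangent of half this angle, whatever the lens; pixels are square), "cx", "cy" (the principal point, pixels), "k1" (the pictures are not rectified: a ray, as slopes to the right and down, at radius r is drawn at 1 + k1 r^2 times it, then the intrinsics apply), "world_from_camera" (4x4, takes a point from camera to world coordinates); the wrist camera has in their place "hand_eye" (4x4, takes a point from camera to tool coordinates, whose origin is the TCP and whose axes are the flange's). Camera axes: x right, y down, z forward; pixel columns grow to the right and rows downward; lengths in mm; the calibration is good to about 2 mm. A picture is of the moment at which its call begins: read the wrist's pose just before it. There is no depth.
- env.job_done(): hands the job in; it is judged then, once.
The state is a dict: "t": time; "joints": joint angles; "qvel": joint speeds; "tau": joint torques, N m; "eef_pos": TCP position; "tcp_rot": TCP orientation; "ft_force": force on the tool from outside, world axes, zero at the start; "moment": the same for the moment, N m; "opening": opening from 0.0 (shut) to 1.0 (fully open); "grip_force": force on a finger pad.
Only numpy, scipy, OpenCV 4.12 (cv2) and the standard library are available. Lean on these libraries where they do the work, as an engineer would, in place of code of your own. Each camera call takes 0.05 s, during which the arm holds its last target. There are 200 camera calls.

## Working session

There is one attempt and no reset: what is moved stays moved. The work goes in short steps, Python scripts to look and compute and a tool call to move; the robot and the scene stay as the last step left them, time stands still between calls to the robot, and variables do not carry over. Pictures are saved under pics/ and viewed, at most 14 in all, crops included, and the job is handed in when it is done.

Besides the shell and the picture viewer there is one more tool, called after "Emit:" by a JSON object that holds its "fn" and its "kwargs", one argument or row to a line. arm_command: Moves the arm, as the interface text tells. Its arguments: {"type":"object","properties":{"targets":{"type":"array","items":{"type":"array","items":{"type":"number"}}}},"required":["targets"]}

```bash
ls; mkdir -p pics; cat > h.py <<'E'
import numpy as np, cv2
from cell import env
from scipy.spatial.transform import Rotation as R
def cam(name):
    s=env.state(); c=env.read_camera(name)
    if name=="wrist":
        T=np.eye(4);T[:3,:3]=R.from_euler('xyz',s['tcp_rot']).as_matrix();T[:3,3]=s['eef_pos']
        c['world_from_camera']=T@np.array(c['hand_eye'])
    c['T']=np.array(c['world_from_camera']);c['f']=210/np.tan(np.radians(c['vertical_fov'])/2)
    return c
def save(c,name,crop=None,s=1):
    im=c['frame'][:,:,::-1]
    if crop: im=im[crop[1]:crop[3],crop[0]:crop[2]]
    if s!=1: im=cv2.resize(im,None,fx=s,fy=s,interpolation=cv2.INTER_CUBIC)
    cv2.imwrite('pics/'+name+'.png',im)
def ray(c,u,v):
    K=np.array([[c['f'],0,c['cx']],[0,c['f'],c['cy']],[0,0,1.]])
    p=cv2.undistortPoints(np.array([[[u,v]]],float),K,np.array([c['k1'],0,0,0.]))[0,0]
    d=c['T'][:3,:3]@np.array([p[0],p[1],1]);return c['T'][:3,3],d/np.linalg.norm(d)
def atz(c,u,v,z):
    o,d=ray(c,u,v);return o+d*(z-o[2])/d[2]
def proj(c,P):
    p=np.linalg.inv(c['T'])@np.append(P,1);x,y=p[0]/p[2],p[1]/p[2];k=1+c['k1']*(x*x+y*y)
    return np.array([c['f']*x*k+c['cx'],c['f']*y*k+c['cy']])
import pickle
def dump(c,n): pickle.dump(c,open(n+'.pkl','wb'))
def load(n): return pickle.load(open(n+'.pkl','rb'))
np.set_printoptions(precision=1,suppress=True)
E
python3 - <<'E'
from h import *
print(env.state())
for n in ['top','scene']:
    c=cam(n);dump(c,n);save(c,n,None,1.42);print(n,c['T'],c['f'],c['k1'])
E
```

```text
pics
{'t': 0.0, 'joints': array([ 1.2,  0.5,  1.6,  0. ,  1.1, -0.1]), 'qvel': array([ 0., -0., -0., -0.,  0., -0.]), 'tau': array([ -0. , -61.3, -25.8,   0.1,   0. ,  -0. ]), 'eef_pos': array([176.1, 599.4, 214. ]), 'tcp_rot': array([-3.1, -0. ,  2.9]), 'ft_force': array([-0.6,  0. , -0. ]), 'moment': array([-0. , -0. , -0.1]), 'grip_force': 0.0, 'opening': 0.9986905342990324}
top [[   0.    -1.     0.2  279.8]
 [  -1.    -0.    -0.    13.6]
 [   0.    -0.2   -1.  1330.2]
 [   0.     0.     0.     1. ]] 403.4593363236542 -0.011682464981095677
scene [[  -0.1    0.9   -0.5 1421.4]
 [   1.     0.1   -0.    61.6]
 [   0.    -0.5   -0.9 1643.3]
 [   0.     0.     0.     1. ]] 537.8674698598911 0.06992656941944148
```

View pics/top.png

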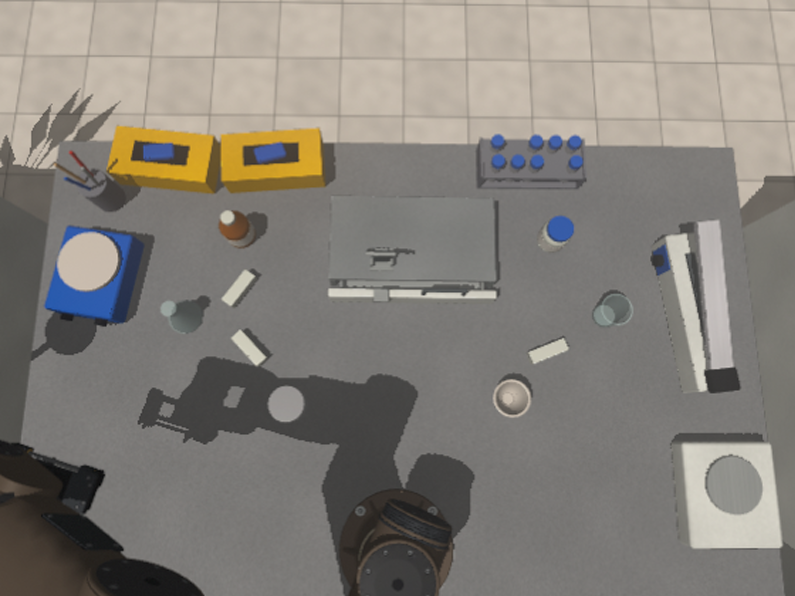

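View pics/scene.png

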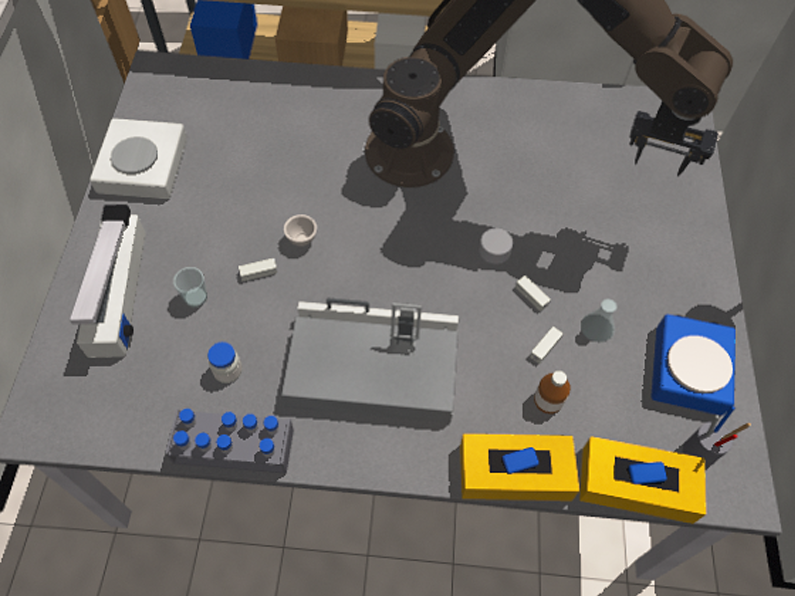

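Two boxes are on the left near (239,288) and (249,347), and one is on the right at (548,350). The cabinet front runs from (329,293) to (496,294), with the handle at (450,290) and the latch at (382,258). I'll measure these more closely.

```bash
python3 - <<'E'
from h import *
c=load('top')
save(c,'cab',(222,130,362,220),5.5)
s=load('scene')
save(s,'cabs',(195,200,335,300),5.5)
im=c['frame'].astype(int)
m=((im.min(2)>150)&(im.max(2)-im.min(2)<40)).astype(np.uint8)
n,l,st,ce=cv2.connectedComponentsWithStats(m)
for i in range(1,n):
    if 60<st[i,4]<1500:
        pts=np.argwhere(l==i)[:,::-1].astype(np.float32)
        r=cv2.minAreaRect(pts); W=np.array([atz(c,*p,28)[:2] for p in cv2.boxPoints(r)])
        print(st[i],r[0],'world c',W.mean(0),'edges',np.linalg.norm(W[1]-W[0]),np.linalg.norm(W[2]-W[1]),np.degrees(np.arctan2(*(W[1]-W[0])[::-1])),np.degrees(np.arctan2(*(W[2]-W[1])[::-1])))
for i in (239,302),(347,0):pass
for n_,(u,v),z in [('flask',(182,322),0),('reagent',(240,236),0),('beaker',(617,310),0),('jar',(552,242),0),('dishes',(286,404),45),('mortar',(512,398),55)]:
    print(n_,atz(c,u/1.42,v/1.42,z))
E
```

```text
[ 27 103  14  16  97] (35.02458953857422, 111.7704849243164) world c [891.9 843.6] edges 67.87350931188763 23.37931707812705 -32.735338255138025 -128.7087681636353
[519 128  19  18 188] (528.0, 136.5) world c [ 818.8 -864.4] edges 63.87698734889281 63.23167033641745 -89.2041617241762 172.84696986480535
[155 148  10  10  68] (159.5, 152.5) world c [747.1 404. ] edges 28.705558244615364 30.35239529775615 -41.167151563230306 -134.45564734209404
[  40  164   43   40 1343] (61.0, 183.5) world c [636.5 724.8] edges 141.26911559291588 135.0614903402336 -89.55578473075411 -174.16731141347307
[ 469  165   29  111 1170] (486.5, 219.5) world c [ 529.6 -689.2] edges 52.52598253014773 373.1956526897699 -77.95119392505799 -174.37935079047713
[156 190  23  25 230] (167.08590698242188, 202.1635284423828) world c [575.1 367.8] edges 88.39679107152281 29.509240460551272 -35.904379582638796 -128.4284522134696
[231 203  33   6 192] (247.0, 205.5) world c [565.7 104. ] edges 105.70038787967383 16.90837074713259 -89.54072798042432 -179.2549208051662
[274 204  75   6 341] (311.0, 206.5) world c [ 564.1 -10
[... 194 characters left out ...]
89.64307747754366 -45.56740316838207 -136.07207247352548
[372 238  28  18 242] (385.77581787109375, 246.68966674804688) world c [ 432.3 -349.7] edges 88.52318066926298 28.676910299567673 -68.23726200964865 -160.81655392442136
[347 267  26  27 100] (360.0000305175781, 280.5000305175781) world c [ 323.5 -261.8] edges 80.58077326716341 82.00045594857835 -45.99199075325022 -135.59547066810035
[354 273  12  12 108] (359.5, 278.5) world c [ 329.7 -260.4] edges 35.39836618129398 34.80783865094205 -89.70517659195973 177.92374762662362
flask [496.3 499.9   0. ]
reagent [708.  376.5   0. ]
beaker [ 532.7 -527.3    0. ]
jar [ 699.8 -380.2   -0. ]
dishes [307.6 240.3  45. ]
mortar [ 323.1 -257.8   55. ]
```

View pics/cab.png

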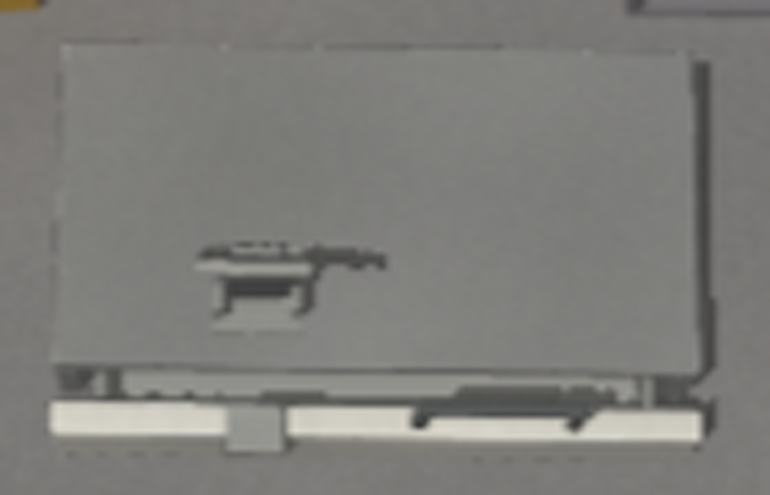

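View pics/cabs.png

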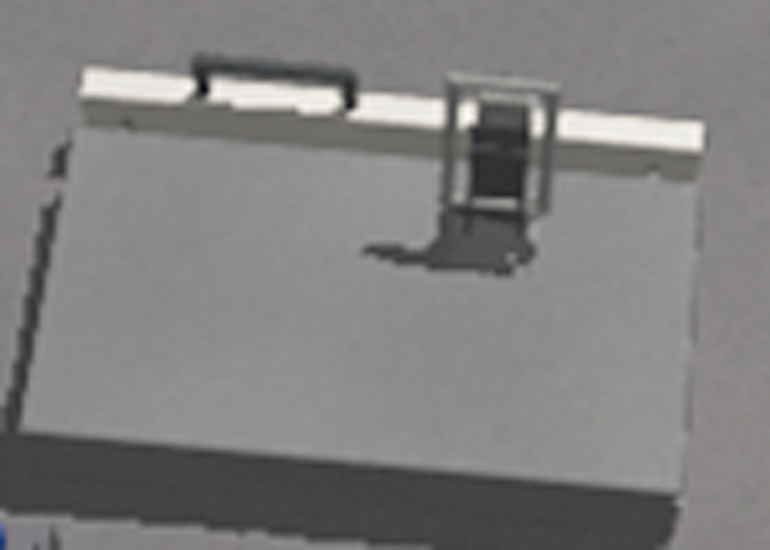

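The tray starts slightly open. In the crop the cabinet's front top edge runs (52,367)-(700,375), the panel top spans (50,402)-(704,442), and the handle bar is dark at (413..582, ~418). The loop is standing up.

```bash
cat >> h.py <<'E'
def yawT(yaw): return np.array([[np.cos(yaw),-np.sin(yaw)],[np.sin(yaw),np.cos(yaw)]])
E
python3 - <<'E'
from h import *
c=load('top');q=lambda u,v,z=70:atz(c,222+u/5.5-.5+.09,130+v/5.5-.41,z)[:2]
fl,fr=q(52,367),q(700,375);bl,br=q(62,45),q(692,52)
print('cab front',fl,fr,'back',bl,br,np.linalg.norm(fl-fr),np.linalg.norm(fl-bl))
print('yaw from front',np.arctan2(*(fl-fr)[::-1])-np.pi/2,'side',np.arctan2(*(bl-fl)[::-1]),np.arctan2(*(br-fr)[::-1]))
P=[q(*p) for p in [(50,402),(703,410),(50,434),(704,442)]];print('panel',P,np.linalg.norm(P[2]-P[3]),np.arctan2(*(P[2]-P[3])[::-1])-np.pi/2)
s=load('scene');qs=lambda u,v,z:atz(s,195+u/5.5-.41,200+v/5.5-.41,z)[:2]
print('scene: panel top ends front',qs(85,66,70),qs(705,121,70),'cab front',qs(76,128,70),qs(700,182,70),'back',qs(18,432,70),qs(680,495,70))
print('handle',qs(195,57,110),qs(355,72,110))
o=(P[2]+P[3])/2;print('panel front mid',o)
# box via scene
im=s['frame'].astype(int)
m=((im.min(2)>150)&(im.max(2)-im.min(2)<40)).astype(np.uint8)
n,l,st,ce=cv2.connectedComponentsWithStats(m)
for i in range(1,n):
    if 60<st[i,4]<700:
        r=cv2.minAreaRect(np.argwhere(l==i)[:,::-1].astype(np.float32)); W=np.array([atz(s,*p,28)[:2] for p in cv2.boxPoints(r)])
        print(r[0],W.mean(0),np.linalg.norm(W[1]-W[0]),np.linalg.norm(W[2]-W[1]),np.degrees(np.arctan2(*(W[1]-W[0])[::-1])))
E
```

```text
cab front [586.3 152.9] [ 584.6 -225.9] back [785.4 152.6] [ 784.9 -227. ] 378.7995834878683 199.17831507529922
yaw from front -0.004404764341097822 side -0.0012483127953391666 -0.005396428204053457
panel [array([565.3, 153.4]), array([ 563.6, -227.1]), array([546.3, 152.9]), array([ 544.6, -227.1])] 379.9761096261551 -0.0046317065130694335
scene: panel top ends front [ 541.7 -223.2] [543.9 156.7] cab front [ 585. -222.] [585.9 155.6] back [ 783.5 -224.6] [786.1 153.3]
handle [ 551.6 -151.5] [552.8 -55.2]
panel front mid [545.4 -37.1]
(94.5, 3.5) [-471.5 -886.2] 47.284267725456154 44.9108263180766 97.05351039398495
(120.0, 4.0) [-481.6 -776.6] 51.26715208691106 103.95309288219536 -166.63075113174781
(188.5, 5.5) [-506.1 -479.3] 83.25723435932481 31.947822220199733 96.29828909681336
(103.0, 32.5) [-301.3 -807.6] 49.85227035719757 29.935522732292554 96.73206303532268
(341.0000305175781, 41.500003814697266) [-352.3  195.2] 130.15485039575105 24.931786624075386 147.53861994343993
(211.0, 160.0) [ 301.9 -260. ] 81.12858181935492 80.46724742876307 95.62697603198487
(349.5, 169.5) [295.5 24
[... 592 characters left out ...]
9205209682736
(266.5, 219.5) [530.7 -33.4] 58.51035804094818 19.62095011437747 95.4666169187926
(309.0246276855469, 223.2295379638672) [531.4 112.7] 21.58358628908861 90.07863672999704 179.4869210349632
(384.8934326171875, 240.8278350830078) [573.7 369.5] 90.802086221432 30.454012382733453 145.24596594057655
(393.7000427246094, 265.1000061035156) [660.2 396.4] 31.25761057706337 29.591422457627367 155.75774640942853
(11.226032257080078, 347.39727783203125) [1031.2 -742.8] 123.89237574991381 36.956455352796965 179.39774861139182
(4.5, 382.0) [1129.5 -727.2] 25.330738228737324 74.12346450722238 94.297531433867
(455.0, 416.0) [1105.2  553.3] 33.30935179806456 15.877569728404858 96.29140600114403
```

```bash
cat >> h.py <<'E'
def go(p,yaw=None,frm=None):
    """shift/turn for arm_command from pose frm=(pos,yaw) (default: measured) to world p, yaw"""
    s=env.state()
    p0,y0=frm if frm else (s['eef_pos'],s['tcp_rot'][2])
    Rm=R.from_euler('xyz',[np.pi,0,y0]).as_matrix()
    d=Rm.T@(np.array(p,float)-p0); t=0 if yaw is None else -np.degrees((yaw-y0+np.pi)%(2*np.pi)-np.pi)
    print('shift',d.round(1),'turn',round(t,1),'dist',round(float(np.linalg.norm(d)),1)); return (np.array(p,float),y0 if yaw is None else yaw)
E
python3 - <<'E'
from h import *
s=env.state();print(np.array2string(s['tcp_rot'],precision=4),s['joints'].round(3))
a=go((555,-106,200),np.pi/2)
go((555,-106,86),np.pi/2,a)
E
```

```text
[-3.1406 -0.0001  2.8558] [ 1.2  0.5  1.6  0.   1.1 -0.1]
shift [-562.4 -570.    14.1] turn 73.6 dist 800.9
shift [  0.  -0. 114.] turn -0.0 dist 114.0
```

Emit:
{"fn": "arm_command", "kwargs": {
  "targets": [
    [-35, -36, 0, 0, 1],
    [-70, -71, 5, 0, 1],
    [-105, -107, 10, 0, 1],
    [-140, -142, 14, 0, 1],
    [-140, -142, 14, 0, 1]
  ]
}}

```text
t: 0.6
eef_pos: [272.0, 419.9, 200.2]
tcp_rot: [-3.139, -0.0, 2.852]
ft_force: [-0.2, 0.4, 0.3]
opening: 1.0
grip_force: 0.0
```

Emit:
{"fn": "arm_command", "kwargs": {
  "targets": [
    [-35, -36, 0, 0, 1],
    [-70, -71, 0, 0, 1],
    [-105, -107, 0, 0, 1],
    [-140, -142, 0, 0, 1],
    [-140, -142, 0, 0, 1]
  ]
}}

```text
t: 1.1
eef_pos: [367.0, 244.8, 200.7]
tcp_rot: [-3.141, 0.0, 2.85]
ft_force: [-0.2, 0.2, 0.3]
opening: 1.0
grip_force: 0.0
```

Emit:
{"fn": "arm_command", "kwargs": {
  "targets": [
    [-35, -36, 0, 0, 1],
    [-70, -71, 0, 0, 1],
    [-105, -107, 0, 0, 1],
    [-140, -142, 0, 0, 1],
    [-140, -142, 0, 0, 1]
  ]
}}

```text
t: 1.6
eef_pos: [461.6, 69.3, 200.5]
tcp_rot: [-3.142, 0.001, 2.851]
ft_force: [-0.2, 0.2, 0.3]
opening: 1.0
grip_force: 0.0
```

Emit:
{"fn": "arm_command", "kwargs": {
  "targets": [
    [-35, -36, 0, 0, 1],
    [-70, -71, 0, 0, 1],
    [-105, -107, 0, 0, 1],
    [-142, -144, 0, 0, 1],
    [-142, -144, 0, 0, 1]
  ]
}}

```text
t: 2.1
eef_pos: [557.1, -108.4, 200.0]
tcp_rot: [-3.141, 0.001, 2.853]
ft_force: [-0.1, 0.5, 0.5]
opening: 0.998
grip_force: 0.0
```

Emit:
{"fn": "arm_command", "kwargs": {
  "targets": [
    [0, 0, 0, 8.5, 0.6],
    [0, 0, 0, 17, 0.6],
    [0, 0, 0, 25.5, 0.6],
    [0, 0, 0, 34, 0.6],
    [0, 0, 0, 40, 0.6]
  ]
}}

```text
t: 2.6
eef_pos: [554.7, -103.6, 200.4]
tcp_rot: [-3.141, -0.001, 2.153]
ft_force: [0.4, -0.1, -0.1]
opening: 0.64
grip_force: 0.0
```

Emit:
{"fn": "arm_command", "kwargs": {
  "targets": [
    [0, 0, 0, 8.5, 0.6],
    [0, 0, 0, 17, 0.6],
    [0, 0, 0, 25.5, 0.6],
    [0, 0, 0, 33.6, 0.6],
    [0, 0, 0, 33.6, 0.6]
  ]
}}

```text
t: 3.1
eef_pos: [554.7, -103.8, 200.5]
tcp_rot: [-3.141, -0.001, 1.57]
ft_force: [-0.3, -0.2, -0.4]
opening: 0.601
grip_force: 0.0
```

```bash
python3 - <<'E'
from h import *
s=env.state();print(s['t'],s['eef_pos'],s['tcp_rot'],s['opening'])
c=cam('wrist');dump(c,'w1');save(c,'w1',None,1.42)
for p in [(555,-61,105),(555,-151,105),(555,-106,105)]: print(proj(c,p)*1.42)
go((555,-106,86),np.pi/2)
E
```

```text
3.1 [ 554.7 -103.8  200.5] [-3.1 -0.   1.6] 0.6009060706891488
[389.8 210.1]
[389.8 375.7]
[389.8 296.4]
shift [ -2.    0.3 114.5] turn 0.3 dist 114.5
```

View pics/w1.png

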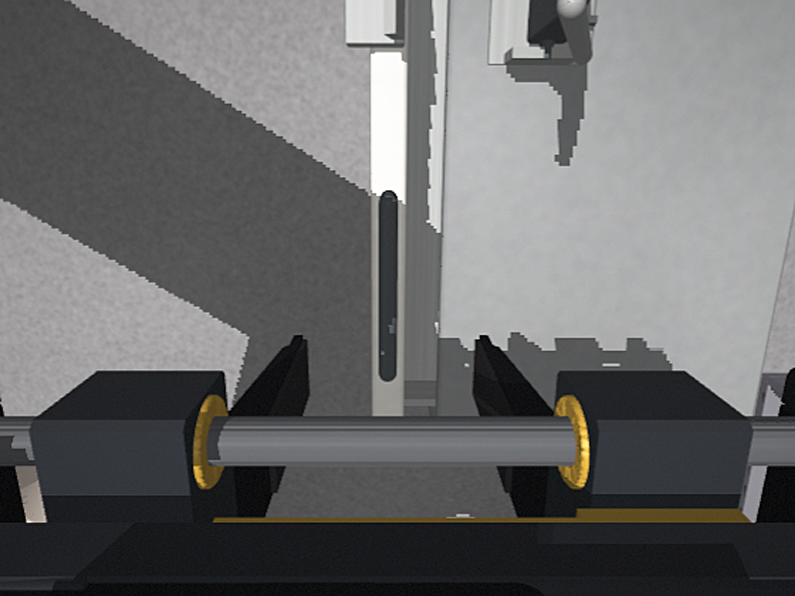

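The bar shows at column 388, rows 190–380, as predicted. The fingers straddle it, so I'll go down, grip and pull.

Emit:
{"fn": "arm_command", "kwargs": {
  "targets": [
    [2, 0, 40, 0, 0.5],
    [2, 0, 80, 0, 0.5],
    [2, 0, 100, 0, 0.5],
    [2, 0, 114, 0, 0.5],
    [2, 0, 114, 0, 0.5]
  ]
}}

```text
t: 3.65
eef_pos: [553.9, -102.6, 84.9]
tcp_rot: [-3.138, -0.001, 1.576]
ft_force: [-0.4, -0.2, 1.0]
opening: 0.498
grip_force: 0.0
```

Emit:
{"fn": "arm_command", "kwargs": {
  "targets": [
    [0, 0, 0, 0, 0],
    [0, 0, 0, 0, 0],
    [0, 0, 0, 0, 0],
    [0, 0, 0, 0, 0],
    [0, 0, 0, 0, 0]
  ]
}}

```text
t: 4.15
eef_pos: [554.7, -103.7, 87.0]
tcp_rot: [3.141, 0.0, 1.571]
ft_force: [-6.0, -0.2, 2.9]
opening: 0.137
grip_force: 3.9
```

Emit:
{"fn": "arm_command", "kwargs": {
  "targets": [
    [0, -15, 0, 0, 0],
    [0, -30, 0, 0, 0],
    [0, -50, 0, 0, 0],
    [0, -70, 0, 0, 0],
    [0, -85, 0, 0, 0]
  ]
}}

```text
t: 4.65
eef_pos: [469.5, -103.6, 87.1]
tcp_rot: [3.14, 0.0, 1.571]
ft_force: [2.6, 3.6, 0.6]
opening: 0.097
grip_force: 30.0
```

Emit:
{"fn": "arm_command", "kwargs": {
  "targets": [
    [0, -5, 0, 0, 0],
    [0, -10, 0, 0, 0],
    [0, -14, 0, 0, 0],
    [0, -18, 0, 0, 0],
    [0, -20, 0, 0, 0]
  ]
}}

```text
t: 5.15
eef_pos: [450.4, -103.7, 86.9]
tcp_rot: [3.14, 0.0, 1.571]
ft_force: [3.0, 2.5, 2.7]
opening: 0.104
grip_force: 3.0
```

Emit:
{"fn": "arm_command", "kwargs": {
  "targets": [
    [0, -3, 0, 0, 0],
    [0, -6, 0, 0, 0],
    [0, -6, 0, 0, 0],
    [0, -6, 0, 0, 0],
    [0, -6, 0, 0, 0]
  ]
}}

```text
t: 5.65
eef_pos: [443.9, -103.8, 86.8]
tcp_rot: [3.141, 0.0, 1.571]
ft_force: [-0.1, 3.4, 6.8]
opening: 0.101
grip_force: 30.0
```

Emit:
{"fn": "arm_command", "kwargs": {
  "targets": [
    [0, -2, 0, 0, 0],
    [0, -4, 0, 0, 0],
    [0, -4, 0, 0, 0],
    [0, -4, 0, 0, 0],
    [0, -4, 0, 0, 0]
  ]
}}

```text
t: 6.15
eef_pos: [443.8, -104.0, 87.0]
tcp_rot: [3.133, 0.001, 1.57]
ft_force: [23.4, 13.2, -8.5]
opening: 0.096
grip_force: 30.0
```

Emit:
{"fn": "arm_command", "kwargs": {
  "targets": [
    [0, -2, 0, 0, 0],
    [0, -4, 0, 0, 0],
    [0, -4, 0, 0, 0],
    [0, -4, 0, 0, 0],
    [0, -4, 0, 0, 0]
  ]
}}

```text
t: 6.65
eef_pos: [443.8, -104.2, 87.1]
tcp_rot: [3.125, 0.003, 1.57]
ft_force: [46.1, 22.3, -24.2]
opening: 0.097
grip_force: 29.9
```

Stop reached with the handle at x = 443.8, so the cabinet front is at x ≈ 583.8. I'll relax, release, lift and look again.

Emit:
{"fn": "arm_command", "kwargs": {
  "targets": [
    [0, 4, 0, 0, 0],
    [0, 8, 0, 0, 0],
    [0, 8, 0, 0, 0.5],
    [0, 8, 0, 0, 0.5],
    [0, 8, 0, 0, 0.5]
  ]
}}

```text
t: 7.15
eef_pos: [443.3, -103.7, 86.4]
tcp_rot: [-3.141, -0.0, 1.571]
ft_force: [0.9, -0.2, -0.0]
opening: 0.29
grip_force: 0.0
```

Emit:
{"fn": "arm_command", "kwargs": {
  "targets": [
    [0, 0, -30, 0, 0.5],
    [0, 0, -70, 0, 0.5],
    [0, 0, -110, 0, 1],
    [0, 0, -120, 0, 1],
    [0, 0, -120, 0, 1]
  ]
}}

```text
t: 7.65
eef_pos: [443.9, -103.9, 207.7]
tcp_rot: [3.139, 0.001, 1.571]
ft_force: [0.9, 0.5, -0.6]
opening: 0.696
grip_force: 0.0
```

```bash
cat >> h.py <<'E'
def boxes(c,z=28,lim=((250,680),(-480,480)),pr=True):
    im=c['frame'].astype(int); m=((im.min(2)>150)&(im.max(2)-im.min(2)<40)).astype(np.uint8)
    n,l,st,ce=cv2.connectedComponentsWithStats(m)
    for i in range(1,n):
        if st[i,4]<100: continue
        r=cv2.minAreaRect(np.argwhere(l==i)[:,::-1].astype(np.float32)); W=np.array([atz(c,*p,z)[:2] for p in cv2.boxPoints(r)])
        m_=W.mean(0); e=[W[1]-W[0],W[2]-W[1]]; L=[np.linalg.norm(x) for x in e]; k=int(L[1]>L[0])
        if lim[0][0]<m_[0]<lim[0][1] and lim[1][0]<m_[1]<lim[1][1]: print('blob',np.array(r[0]),'c',m_,'L',L[k],L[1-k],'yaw deg',np.degrees(np.arctan2(e[k][1],e[k][0]))%180)
E
python3 - <<'E'
from h import *
for n in ['top','scene']:
    c=cam(n);dump(c,n);print(n);boxes(c)
s=env.state();print(s['t'],s['eef_pos'],s['tcp_rot'])
E
```

```text
top
blob [166.9 202.2] c [575.  368.4] L 89.31317177566024 30.42643475099875 yaw deg 145.37637878064447
blob [270.  218.5] c [523.   27.6] L 165.28838874327917 96.76870209361141 yaw deg 90.45935078411034
blob [174.3 244.6] c [434.8 336.4] L 89.8294618236477 30.22347626506801 yaw deg 44.14917681171613
blob [259.5 241. ] c [448.2  60.9] L 198.26270815892616 26.102874913051224 yaw deg 90.40280596709525
blob [390.4 244.8] c [ 438.5 -365.1] L 55.22250258560468 28.676910611013085 yaw deg 111.76007140371465
blob [200.5 284. ] c [309.7 246.2] L 75.15674214301933 73.31838356379082 yaw deg 2.131842335580643
scene
blob [349.5 169.5] c [295.5 245.7] L 76.65107391128609 74.6054143191186 yaw deg 95.3849004614336
blob [176.1 188.6] c [ 436.5 -363.9] L 55.92766012612438 31.912502549913192 yaw deg 112.5830706356301
blob [309.  195.5] c [420.4 106.1] L 107.42450945148943 22.40019885665671 yaw deg 89.8437242764469
blob [375.5 204. ] c [432.6 338.4] L 94.35986644070152 31.199644548810042 yaw deg 42.40978787136656
blob [271.5 225.5] c [550.9 -14.2] L 302.6032849648039 143.48930365005037 yaw deg 95.4744632551096
blob [385.1 240.6] c [572.9 370. ] L 92.79121434422781 31.32619397718754 yaw deg 145.2517033805684
blob [316.2 247. ] c [618.6 141.7] L 94.6830055000672 32.97833775051147 yaw deg 6.941208880725487
7.75 [ 443.1 -103.6  205.6] [-3.1 -0.   1.6]
```

```bash
python3 - <<'E'
from h import *
c=load('scene');save(c,'scene2',(150,130,430,330),2.8)
E
```

```text
(no output)
```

View pics/scene2.png

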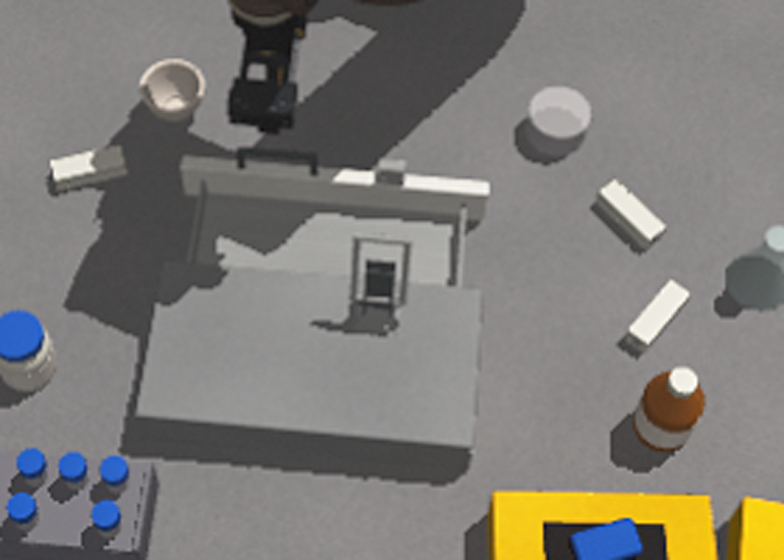

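No extra boxes: the bright patches are only lit tray floor. So there are three boxes, and the right one is half in shadow at (88,168) and hasn't moved.

```bash
python3 - <<'E'
from h import *
print(np.array(load('w1')['hand_eye']))
d=np.pi/180
a=go((431.4,-348.7,180),112*d); b=go((431.4,-348.7,5),None,a)
E
```

```text
[[   0.    -1.    -0.3   73.3]
 [   1.     0.     0.     0.4]
 [  -0.    -0.3    1.  -171.4]
 [   0.     0.     0.     1. ]]
shift [-245.1  -11.8   25.6] turn -22.0 dist 246.7
shift [  0.  -0. 175.] turn 0 dist 175.0
```

Emit:
{"fn": "arm_command", "kwargs": {
  "targets": [
    [-49, -2, 5, 0, 0.7],
    [-98, -5, 10, 0, 0.7],
    [-147, -7, 15, 0, 0.7],
    [-196, -9, 20, 0, 0.7],
    [-245, -12, 25, 0, 0.7]
  ]
}}

```text
t: 8.25
eef_pos: [430.9, -350.3, 179.2]
tcp_rot: [-3.139, -0.002, 1.571]
ft_force: [1.8, -0.2, -0.3]
opening: 0.698
grip_force: 0.0
```

Emit:
{"fn": "arm_command", "kwargs": {
  "targets": [
    [0, 0, 0, -8, 0.7],
    [0, 0, 0, -15, 0.7],
    [0, 0, 0, -22, 0.7],
    [0, 0, 0, -22, 0.7],
    [0, 0, 0, -22, 0.7]
  ]
}}

```text
t: 8.75
eef_pos: [431.5, -348.4, 180.2]
tcp_rot: [-3.141, -0.002, 1.952]
ft_force: [-0.5, -0.7, -0.2]
opening: 0.704
grip_force: 0.0
```

```bash
python3 - <<'E'
from h import *
s=env.state();print(s['eef_pos'],s['tcp_rot'])
c=cam('wrist');dump(c,'w2');save(c,'w2',None,1)
boxes(c)
print(proj(c,(431.4,-348.7,28)))
go((431.4,-348.7,5),112*np.pi/180)
E
```

```text
[ 431.5 -348.4  180.2] [-3.1 -0.   2. ]
blob [168. 146.] c [ 336.2 -359.5] L 263.14776105191726 257.3333630373464 yaw deg 21.885876422363452
blob [369.2  20. ] c [ 450.3 -193.2] L 36.56683825704677 19.63807197733761 yaw deg 90.98784942883927
blob [494.5  24.8] c [ 545.1 -159.9] L 91.4503428262438 61.994505569090826 yaw deg 177.47473167334428
blob [545.5 102.5] c [ 614.9 -195.5] L 50.22707834588844 22.11586753142425 yaw deg 123.06975025101224
blob [512.9  96.7] c [ 586.9 -201.2] L 15.697785865915865 8.358914712144133 yaw deg 86.32258588845083
blob [490.2 223.2] c [ 628.4 -310.1] L 160.45448520468057 156.54421770023336 yaw deg 85.57324945539739
[274.1 189.2]
shift [ -0.2  -0.3 175.6] turn -0.2 dist 175.6
```

View pics/w2.png

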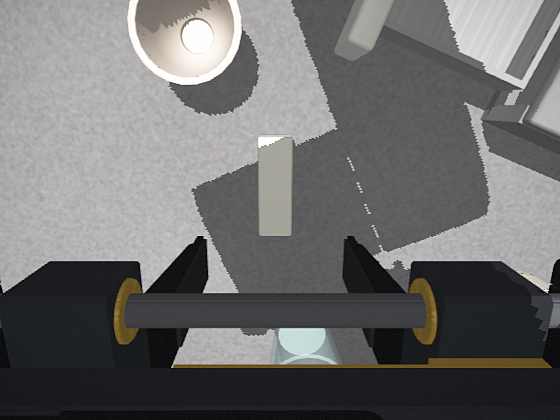

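The box is centred at pixel (276,188), against a predicted (274,189), and aligned. Grasping it now.

Emit:
{"fn": "arm_command", "kwargs": {
  "targets": [
    [0, 0, 45, 0, 0.7],
    [0, 0, 90, 0, 0.7],
    [0, 0, 130, 0, 0.7],
    [0, 0, 160, 0, 0.7],
    [0, 0, 175, 0, 0.7]
  ]
}}

```text
t: 9.3
eef_pos: [430.9, -347.7, 3.7]
tcp_rot: [-3.14, -0.003, 1.953]
ft_force: [-0.5, 0.3, -0.1]
opening: 0.7
grip_force: 0.0
```

Emit:
{"fn": "arm_command", "kwargs": {
  "targets": [
    [0, 0, 0, 0, 0],
    [0, 0, 0, 0, 0],
    [0, 0, 0, 0, 0],
    [0, 0, 0, 0, 0],
    [0, 0, 0, 0, 0]
  ]
}}

```text
t: 9.8
eef_pos: [432.1, -348.9, 7.4]
tcp_rot: [3.141, 0.001, 1.955]
ft_force: [0.9, -1.2, -0.4]
opening: 0.339
grip_force: 0.0
```

Emit:
{"fn": "arm_command", "kwargs": {
  "targets": [
    [0, 0, 0, 0, 0],
    [0, 0, -40, 0, 0],
    [0, 0, -90, 0, 0],
    [0, 0, -140, 0, 0],
    [0, 0, -175, 0, 0]
  ]
}}

```text
t: 10.3
eef_pos: [432.0, -348.9, 185.0]
tcp_rot: [3.14, 0.003, 1.955]
ft_force: [0.5, 0.5, -1.1]
opening: 0.313
grip_force: 30.0
```

Emit:
{"fn": "arm_command", "kwargs": {
  "targets": [
    [0, 0, 0, -8, 0],
    [0, 0, 0, -16, 0],
    [0, 0, 0, -24, 0],
    [0, 0, 0, -32, 0],
    [0, 0, 0, -40, 0]
  ]
}}

```text
t: 10.8
eef_pos: [431.7, -348.6, 181.7]
tcp_rot: [3.142, 0.0, 2.659]
ft_force: [-0.3, 0.4, -0.4]
opening: 0.312
grip_force: 30.0
```

Emit:
{"fn": "arm_command", "kwargs": {
  "targets": [
    [0, 0, 0, -8, 0],
    [0, 0, 0, -16, 0],
    [0, 0, 0, -24, 0],
    [0, 0, 0, -28, 0],
    [0, 0, 0, -28, 0]
  ]
}}

```text
t: 11.3
eef_pos: [431.7, -348.6, 181.7]
tcp_rot: [3.141, -0.0, -3.14]
ft_force: [0.6, -0.1, 0.7]
opening: 0.314
grip_force: 30.0
```

```bash
python3 - <<'E'
from h import *
s=env.state();print(s['eef_pos'],s['tcp_rot'].round(4),s['opening'],s['grip_force'])
a=go((517,-116,180),np.pi);a=go((517,-116,23),np.pi,a)
E
```

```text
[ 431.7 -348.6  181.7] [ 3.1 -0.  -3.1] 0.3141564263131824 29.9987930059433
shift [-85.6 232.5   1.7] turn 0.1 dist 247.7
shift [  0.  -0. 157.] turn -0.0 dist 157.0
```

Emit:
{"fn": "arm_command", "kwargs": {
  "targets": [
    [-17, 46, 0, 0, 0],
    [-34, 93, 0, 0, 0],
    [-51, 140, 1, 0, 0],
    [-68, 186, 1, 0, 0],
    [-85, 232, 2, 0, 0]
  ]
}}

```text
t: 11.8
eef_pos: [517.0, -114.8, 179.9]
tcp_rot: [-3.142, 0.0, 3.139]
ft_force: [1.0, -0.9, -0.6]
opening: 0.318
grip_force: 30.0
```

Emit:
{"fn": "arm_command", "kwargs": {
  "targets": [
    [0, 0, 40, 0, 0],
    [0, 0, 80, 0, 0],
    [0, 0, 120, 0, 0],
    [0, 0, 140, 0, 0],
    [0, 0, 150, 0, 0]
  ]
}}

```text
t: 12.3
eef_pos: [516.0, -116.3, 27.8]
tcp_rot: [3.141, -0.003, 3.14]
ft_force: [0.3, -1.0, -0.4]
opening: 0.315
grip_force: 30.0
```

Emit:
{"fn": "arm_command", "kwargs": {
  "targets": [
    [0, 0, 3, 0, 0],
    [0, 0, 6, 0, 0],
    [0, 0, 6, 0, 0],
    [0, 0, 6, 0, 0.5],
    [0, 0, 6, 0, 0.5]
  ]
}}

```text
t: 12.8
eef_pos: [517.0, -116.8, 24.3]
tcp_rot: [-3.141, 0.001, -3.141]
ft_force: [0.2, -0.1, 0.2]
opening: 0.428
grip_force: 0.0
```

Emit:
{"fn": "arm_command", "kwargs": {
  "targets": [
    [0, 0, 0, 0, 0.5],
    [0, 0, 0, 0, 0.5],
    [0, 0, -50, 0, 0.5],
    [0, 0, -100, 0, 0.5],
    [0, 0, -150, 0, 0.5]
  ]
}}

```text
t: 13.3
eef_pos: [516.3, -116.5, 175.3]
tcp_rot: [3.141, -0.001, -3.141]
ft_force: [-1.0, 0.9, 0.9]
opening: 0.501
grip_force: 0.0
```

```bash
python3 - <<'E'
from h import *
s=env.state();print(s['eef_pos'],s['tcp_rot'].round(4),s['opening'])
for n in ['top','scene']:
    c=cam(n);dump(c,n);print(n);boxes(c)
save(load('top'),'top3',(150,150,420,300),2.8)
E
```

```text
[ 516.3 -116.5  175.3] [ 3.1 -0.  -3.1] 0.5007291279135825
top
blob [166.9 202.2] c [575.1 368.3] L 90.1015854831741 30.87403980391922 yaw deg 145.08277348180968
blob [268.  218.5] c [523.   34.2] L 152.04605435727538 96.89708641423398 yaw deg 90.4592036941688
blob [172.2 242.3] c [442.1 343.5] L 69.56593058321778 29.96405743599478 yaw deg 43.653973577798524
blob [255.  240.7] c [449.2  75.7] L 168.88004319828363 27.282688791474083 yaw deg 89.24892158071019
blob [361.8 280.5] c [ 323.5 -267.7] L 82.52316532360433 74.36395156841536 yaw deg 167.63284123289833
scene
blob [208.4 157.7] c [ 292.5 -270.7] L 85.80775018181069 56.22708783228423 yaw deg 150.976745675702
blob [349.5 169.5] c [295.5 245.7] L 76.65107391128609 74.6054143191186 yaw deg 95.3849004614336
blob [309.  195.6] c [420.6 106.2] L 107.13084623739148 22.742602174111465 yaw deg 89.84370103858696
blob [375.5 204. ] c [432.6 338.4] L 94.35986644070152 31.199644548810042 yaw deg 42.40978787136656
blob [282.5 246.5] c [622.4  29.3] L 285.5768312680607 273.5534711313565 yaw deg 2.231762056597887
blob [385.1 240.6] c [572.9 370. ] L 92.79121434422781 31.32619397718754 yaw deg 145.2517033805684
```

View pics/top3.png

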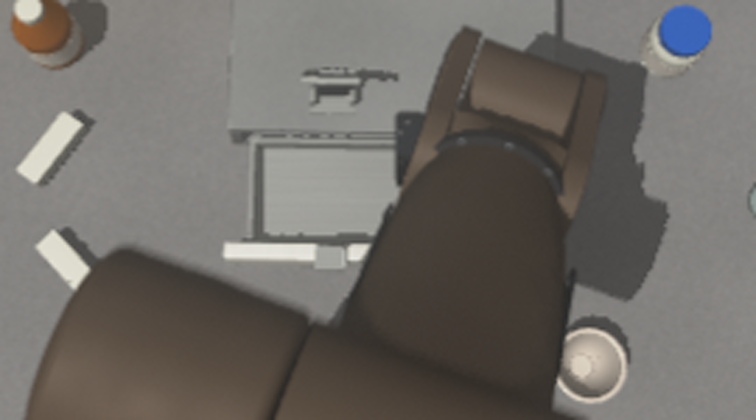

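Box R is out of sight under the arm; I'll check it later. The other two at (50,147) and (62,258) haven't moved. Next is box B at (574,369.2), yaw 145°.

```bash
python3 - <<'E'
from h import *
a=go((574,369.2,175),np.radians(145)); 
E
```

```text
shift [-55.4 486.5   4.6] turn 35.0 dist 489.7
```

Emit:
{"fn": "arm_command", "kwargs": {
  "targets": [
    [15, 48, 0, 0, 0.7],
    [30, 97, 0, 0, 0.7],
    [35, 146, 0, 0, 0.7],
    [35, 195, 0, 0, 0.7],
    [35, 243, 0, 0, 0.7]
  ]
}}

```text
t: 13.9
eef_pos: [481.0, 128.2, 173.5]
tcp_rot: [3.142, -0.0, -3.141]
ft_force: [1.5, -0.9, -1.2]
opening: 0.701
grip_force: 0.0
```

Emit:
{"fn": "arm_command", "kwargs": {
  "targets": [
    [-15, 46, 0, 0, 0.7],
    [-30, 93, 0, 0, 0.7],
    [-50, 138, 0, 0, 0.7],
    [-70, 183, 0, 0, 0.7],
    [-92, 228, 0, 0, 0.7]
  ]
}}

```text
t: 14.4
eef_pos: [573.5, 356.3, 173.1]
tcp_rot: [-3.141, -0.001, -3.141]
ft_force: [-0.2, 0.0, 0.1]
opening: 0.7
grip_force: 0.0
```

Emit:
{"fn": "arm_command", "kwargs": {
  "targets": [
    [0, 14, 0, 8.5, 0.7],
    [0, 14, 0, 17, 0.7],
    [0, 14, 0, 25.5, 0.7],
    [0, 14, 0, 34, 0.7],
    [0, 14, 0, 35, 0.7]
  ]
}}

```text
t: 14.9
eef_pos: [573.2, 368.2, 172.9]
tcp_rot: [-3.141, -0.0, 2.528]
ft_force: [0.6, -0.7, -0.6]
opening: 0.703
grip_force: 0.0
```

```bash
python3 - <<'E'
from h import *
s=env.state();print(s['eef_pos'],s['tcp_rot'].round(4),s['opening'])
c=cam('wrist');dump(c,'w4');boxes(c,28,((450,700),(250,480)));print(proj(c,(574,369.2,28)))
go((574,369.2,5.5),np.radians(145))
E
```

```text
[573.2 368.2 172.9] [-3.1 -0.   2.5] 0.7027395726766981
blob [278.  187.5] c [574.2 371.1] L 88.109266192359 28.513942902628514 yaw deg 145.7122543523467
[276.1 190.3]
shift [ -0.    1.2 167.6] turn 0.1 dist 167.6
```

Emit:
{"fn": "arm_command", "kwargs": {
  "targets": [
    [0, 1, 45, 0, 0.7],
    [0, 1, 90, 0, 0.7],
    [0, 1, 130, 0, 0.7],
    [0, 1, 155, 0, 0.7],
    [0, 1, 167, 0, 0.7]
  ]
}}

```text
t: 15.45
eef_pos: [573.0, 368.4, 3.8]
tcp_rot: [-3.138, -0.002, 2.535]
ft_force: [-1.0, -0.1, -0.4]
opening: 0.702
grip_force: 0.0
```

Emit:
{"fn": "arm_command", "kwargs": {
  "targets": [
    [0, 0, 0, 0, 0],
    [0, 0, 0, 0, 0],
    [0, 0, 0, 0, 0],
    [0, 0, 0, 0, 0],
    [0, 0, 0, 0, 0]
  ]
}}

```text
t: 15.95
eef_pos: [574.4, 369.3, 7.7]
tcp_rot: [3.14, 0.001, 2.531]
ft_force: [0.7, 0.4, -1.0]
opening: 0.338
grip_force: 0.0
```

Emit:
{"fn": "arm_command", "kwargs": {
  "targets": [
    [0, 0, 0, 0, 0],
    [0, 0, -40, 0, 0],
    [0, 0, -90, 0, 0],
    [0, 0, -140, 0, 0],
    [0, 0, -175, 0, 0]
  ]
}}

```text
t: 16.45
eef_pos: [574.4, 369.3, 185.3]
tcp_rot: [3.139, 0.001, 2.531]
ft_force: [0.4, -0.2, -0.8]
opening: 0.315
grip_force: 30.0
```

Emit:
{"fn": "arm_command", "kwargs": {
  "targets": [
    [0, 0, 0, -8.5, 0],
    [0, 0, 0, -17, 0],
    [0, 0, 0, -25.5, 0],
    [0, 0, 0, -34, 0],
    [0, 0, 0, -35, 0]
  ]
}}

```text
t: 16.95
eef_pos: [573.9, 369.0, 181.6]
tcp_rot: [-3.142, -0.0, -3.138]
ft_force: [0.4, 0.8, -0.8]
opening: 0.318
grip_force: 30.0
```

```bash
python3 - <<'E'
from h import *
s=env.state();print(s['eef_pos'],s['tcp_rot'].round(4),s['opening'])
a=go((517,-26,180),np.pi)
E
```

```text
[573.9 369.  181.6] [-3.1 -0.  -3.1] 0.3184655556441606
shift [  58.2 -394.8    1.6] turn 0.2 dist 399.1
```

Emit:
{"fn": "arm_command", "kwargs": {
  "targets": [
    [18, -45, 0, 0, 0],
    [36, -90, 0, 0, 0],
    [54, -135, 0, 0, 0],
    [62, -184, 0, 0, 0],
    [62, -230, 0, 0, 0]
  ]
}}

```text
t: 17.45
eef_pos: [510.7, 137.5, 182.0]
tcp_rot: [3.142, 0.0, 3.139]
ft_force: [1.8, 0.1, -0.6]
opening: 0.316
grip_force: 30.0
```

Emit:
{"fn": "arm_command", "kwargs": {
  "targets": [
    [0, -45, 0, 0, 0],
    [0, -90, 0, 0, 0],
    [-2, -135, 0, 0, 0],
    [-4, -165, 2, 0, 0],
    [-4, -165, 2, 0, 0]
  ]
}}

```text
t: 17.95
eef_pos: [516.4, -29.0, 179.6]
tcp_rot: [-3.141, 0.0, 3.135]
ft_force: [-0.4, 0.6, -1.0]
opening: 0.315
grip_force: 30.0
```

Emit:
{"fn": "arm_command", "kwargs": {
  "targets": [
    [0, 0, 40, 0, 0],
    [0, 0, 80, 0, 0],
    [0, 0, 120, 0, 0],
    [0, 0, 140, 0, 0],
    [0, 0, 150, 0, 0]
  ]
}}

```text
t: 18.45
eef_pos: [515.5, -25.1, 27.9]
tcp_rot: [3.141, -0.003, 3.14]
ft_force: [-0.2, 0.1, -0.1]
opening: 0.316
grip_force: 30.0
```

Emit:
{"fn": "arm_command", "kwargs": {
  "targets": [
    [0, 0, 3, 0, 0],
    [0, 0, 6, 0, 0],
    [0, 0, 6, 0, 0],
    [0, 0, 6, 0, 0.5],
    [0, 0, 6, 0, 0.5]
  ]
}}

```text
t: 18.95
eef_pos: [516.6, -25.9, 24.4]
tcp_rot: [-3.141, 0.001, -3.141]
ft_force: [-0.3, -0.8, 0.3]
opening: 0.427
grip_force: 0.0
```

Emit:
{"fn": "arm_command", "kwargs": {
  "targets": [
    [0, 0, 0, 0, 0.5],
    [0, 0, 0, 0, 0.5],
    [0, 0, -50, 0, 0.5],
    [0, 0, -100, 0, 0.5],
    [0, 0, -150, 0, 0.5]
  ]
}}

```text
t: 19.45
eef_pos: [515.7, -25.9, 175.2]
tcp_rot: [3.141, -0.001, -3.141]
ft_force: [1.3, 0.2, 0.0]
opening: 0.501
grip_force: 0.0
```

```bash
python3 - <<'E'
from h import *
s=env.state();print(s['t'],s['eef_pos'],s['tcp_rot'].round(4),s['opening'])
for n in ['top','scene']:
    c=cam(n);dump(c,n);print(n);boxes(c,28,((380,650),(250,480)))
a=go((434,337.5,180),np.radians(44))
E
```

```text
19.45 [515.7 -25.9 175.2] [ 3.1 -0.  -3.1] 0.5009064847584814
top
blob [174.3 244.6] c [434.8 336.4] L 89.8294618236477 30.22347626506801 yaw deg 44.14917681171613
scene
blob [375.5 204. ] c [432.6 338.4] L 94.35986644070152 31.199644548810042 yaw deg 42.40978787136656
shift [ 84.2 363.8  -0.5] turn 136.0 dist 373.4
```

Emit:
{"fn": "arm_command", "kwargs": {
  "targets": [
    [10, 45, 0, 0, 0.7],
    [20, 92, 0, 0, 0.7],
    [31, 139, 0, 0, 0.7],
    [42, 186, 0, 0, 0.7],
    [42, 190, 0, 0, 0.7]
  ]
}}

```text
t: 20.05
eef_pos: [472.4, 167.9, 173.3]
tcp_rot: [3.141, -0.001, -3.137]
ft_force: [-0.1, -0.2, 0.4]
opening: 0.701
grip_force: 0.0
```

Emit:
{"fn": "arm_command", "kwargs": {
  "targets": [
    [10, 45, 0, 0, 0.7],
    [20, 90, 0, 0, 0.7],
    [31, 135, 0, 0, 0.7],
    [42, 174, 0, 0, 0.7],
    [42, 174, 0, 0, 0.7]
  ]
}}

```text
t: 20.55
eef_pos: [431.0, 341.0, 173.1]
tcp_rot: [3.141, -0.0, -3.138]
ft_force: [0.3, 0.7, 0.1]
opening: 0.7
grip_force: 0.0
```

Emit:
{"fn": "arm_command", "kwargs": {
  "targets": [
    [0, 0, 0, 8.5, 0.7],
    [0, 0, 0, 17, 0.7],
    [0, 0, 0, 25.5, 0.7],
    [0, 0, 0, 34, 0.7],
    [0, 0, 0, 42, 0.7]
  ]
}}

```text
t: 21.05
eef_pos: [432.5, 336.8, 173.2]
tcp_rot: [-3.141, -0.0, 2.402]
ft_force: [0.2, -0.3, -1.0]
opening: 0.7
grip_force: 0.0
```

Emit:
{"fn": "arm_command", "kwargs": {
  "targets": [
    [0, 0, 0, 8.5, 0.7],
    [0, 0, 0, 17, 0.7],
    [0, 0, 0, 25.5, 0.7],
    [0, 0, 0, 34, 0.7],
    [0, 0, 0, 42, 0.7]
  ]
}}

```text
t: 21.55
eef_pos: [432.5, 336.7, 173.2]
tcp_rot: [-3.141, 0.0, 1.669]
ft_force: [0.3, 0.0, 0.6]
opening: 0.699
grip_force: 0.0
```

Emit:
{"fn": "arm_command", "kwargs": {
  "targets": [
    [0, 0, 0, 8.5, 0.7],
    [0, 0, 0, 17, 0.7],
    [0, 0, 0, 25.5, 0.7],
    [0, 0, 0, 34, 0.7],
    [0, 0, 0, 42, 0.7]
  ]
}}

```text
t: 22.05
eef_pos: [432.5, 336.8, 173.2]
tcp_rot: [-3.141, 0.001, 0.936]
ft_force: [-0.6, 0.5, -0.1]
opening: 0.698
grip_force: 0.0
```

Emit:
{"fn": "arm_command", "kwargs": {
  "targets": [
    [0, 0, 0, 8.5, 0.7],
    [0, 0, 0, 10, 0.7],
    [0, 0, 0, 10, 0.7],
    [0, 0, 0, 10, 0.7],
    [0, 0, 0, 10, 0.7]
  ]
}}

```text
t: 22.55
eef_pos: [432.2, 337.8, 173.6]
tcp_rot: [-3.142, -0.0, 0.77]
ft_force: [0.1, 0.0, -0.4]
opening: 0.7
grip_force: 0.0
```

```bash
python3 - <<'E'
from h import *
s=env.state();print(s['eef_pos'],s['tcp_rot'].round(4),s['opening'])
c=cam('wrist');dump(c,'w5');boxes(c,28,((350,550),(250,420)));print(proj(c,(433.7,337.5,28)))
go((433.7,337.5,5.5),np.radians(44))
E
```

```text
[432.2 337.8 173.6] [-3.1 -0.   0.8] 0.6996511811095388
blob [337.  102.5] c [521.5 352.8] L 40.70013395734842 18.230408099658465 yaw deg 134.16480108585762
blob [367.8 127.6] c [525.5 319.6] L 30.354913386715385 28.173851687705568 yaw deg 93.65585298038434
blob [337.3 131.7] c [505.4 335.4] L 32.44246633613536 23.95469113176499 yaw deg 30.793254993456927
blob [401.6 128.9] c [544.5 298.7] L 17.141378277392395 15.005076213608216 yaw deg 17.036600082730665
blob [274.5 190. ] c [431.7 337.1] L 96.65315118624639 29.371892293221986 yaw deg 44.853896370418425
[275.7 190.2]
shift [  0.9   1.4 168.1] turn 0.1 dist 168.1
```

Emit:
{"fn": "arm_command", "kwargs": {
  "targets": [
    [0, 0, 45, 0, 0.7],
    [0, 0, 90, 0, 0.7],
    [0, 0, 130, 0, 0.7],
    [0, 0, 155, 0, 0.7],
    [0, 0, 168, 0, 0.7]
  ]
}}

```text
t: 23.1
eef_pos: [431.3, 337.6, 3.5]
tcp_rot: [-3.141, 0.003, 0.769]
ft_force: [-0.9, -0.8, -0.0]
opening: 0.697
grip_force: 0.0
```

Emit:
{"fn": "arm_command", "kwargs": {
  "targets": [
    [0, 0, 0, 0, 0],
    [0, 0, 0, 0, 0],
    [0, 0, 0, 0, 0],
    [0, 0, 0, 0, 0],
    [0, 0, 0, 0, 0]
  ]
}}

```text
t: 23.6
eef_pos: [432.4, 338.3, 6.5]
tcp_rot: [3.141, -0.002, 0.769]
ft_force: [0.4, 0.2, 0.6]
opening: 0.337
grip_force: 0.0
```

Emit:
{"fn": "arm_command", "kwargs": {
  "targets": [
    [0, 0, 0, 0, 0],
    [0, 0, -40, 0, 0],
    [0, 0, -90, 0, 0],
    [0, 0, -140, 0, 0],
    [0, 0, -175, 0, 0]
  ]
}}

```text
t: 24.1
eef_pos: [432.2, 338.2, 184.0]
tcp_rot: [3.141, -0.003, 0.768]
ft_force: [-0.2, 0.6, -0.2]
opening: 0.314
grip_force: 30.0
```

Emit:
{"fn": "arm_command", "kwargs": {
  "targets": [
    [0, 0, 0, -8.5, 0],
    [0, 0, 0, -17, 0],
    [0, 0, 0, -25.5, 0],
    [0, 0, 0, -34, 0],
    [0, 0, 0, -42, 0]
  ]
}}

```text
t: 24.6
eef_pos: [431.9, 338.0, 180.8]
tcp_rot: [3.142, -0.0, 1.508]
ft_force: [-0.4, -0.0, -0.6]
opening: 0.312
grip_force: 30.0
```

Emit:
{"fn": "arm_command", "kwargs": {
  "targets": [
    [0, 0, 0, -8.5, 0],
    [0, 0, 0, -17, 0],
    [0, 0, 0, -25.5, 0],
    [0, 0, 0, -34, 0],
    [0, 0, 0, -42, 0]
  ]
}}

```text
t: 25.1
eef_pos: [431.9, 338.0, 180.7]
tcp_rot: [-3.142, -0.0, 2.241]
ft_force: [0.2, -0.2, -0.3]
opening: 0.314
grip_force: 30.0
```

Emit:
{"fn": "arm_command", "kwargs": {
  "targets": [
    [0, 0, 0, -8.5, 0],
    [0, 0, 0, -17, 0],
    [0, 0, 0, -25.5, 0],
    [0, 0, 0, -34, 0],
    [0, 0, 0, -42, 0]
  ]
}}

```text
t: 25.6
eef_pos: [431.9, 338.0, 180.7]
tcp_rot: [3.142, -0.0, 2.974]
ft_force: [-0.1, -0.4, -0.4]
opening: 0.31
grip_force: 30.0
```

Emit:
{"fn": "arm_command", "kwargs": {
  "targets": [
    [0, 0, 0, -8.5, 0],
    [0, 0, 0, -10, 0],
    [0, 0, 0, -10, 0],
    [0, 0, 0, -10, 0],
    [0, 0, 0, -10, 0]
  ]
}}

```text
t: 26.1
eef_pos: [432.0, 338.0, 180.7]
tcp_rot: [3.141, 0.0, 3.14]
ft_force: [0.2, -0.4, -0.7]
opening: 0.314
grip_force: 30.0
```

```bash
python3 - <<'E'
from h import *
s=env.state();print(s['eef_pos'],s['tcp_rot'].round(4),s['opening'])
a=go((517,64,180),np.pi)
E
```

```text
[432.  338.  180.7] [3.1 0.  3.1] 0.31381720852933154
shift [ -85.4 -273.9    0.7] turn -0.1 dist 286.9
```

Emit:
{"fn": "arm_command", "kwargs": {
  "targets": [
    [-14, -46, 0, 0, 0],
    [-28, -92, 0, 0, 0],
    [-42, -138, 0, 0, 0],
    [-56, -184, 0, 0, 0],
    [-70, -228, 0, 0, 0]
  ]
}}

```text
t: 26.6
eef_pos: [502.4, 108.2, 180.8]
tcp_rot: [3.141, 0.0, 3.141]
ft_force: [0.4, 0.9, -0.4]
opening: 0.318
grip_force: 30.0
```

Emit:
{"fn": "arm_command", "kwargs": {
  "targets": [
    [-15, -46, 0, 0, 0],
    [-15, -46, 0, 0, 0],
    [-15, -46, 40, 0, 0],
    [-15, -46, 80, 0, 0],
    [-15, -46, 120, 0, 0]
  ]
}}

```text
t: 27.1
eef_pos: [517.1, 64.4, 59.7]
tcp_rot: [3.141, 0.001, 3.141]
ft_force: [1.0, 0.4, -0.9]
opening: 0.312
grip_force: 30.0
```

Emit:
{"fn": "arm_command", "kwargs": {
  "targets": [
    [0, 0, 20, 0, 0],
    [0, 0, 30, 0, 0],
    [0, 0, 36, 0, 0],
    [0, 0, 36, 0, 0],
    [0, 0, 36, 0, 0.5]
  ]
}}

```text
t: 27.6
eef_pos: [517.7, 64.2, 25.6]
tcp_rot: [3.141, 0.002, -3.141]
ft_force: [1.2, 0.1, -0.1]
opening: 0.355
grip_force: 0.0
```

Emit:
{"fn": "arm_command", "kwargs": {
  "targets": [
    [0, 0, 0, 0, 0.5],
    [0, 0, 0, 0, 0.5],
    [0, 0, 0, 0, 0.5],
    [0, 0, -50, 0, 0.5],
    [0, 0, -100, 0, 0.5]
  ]
}}

```text
t: 28.1
eef_pos: [516.4, 64.0, 124.9]
tcp_rot: [3.142, -0.003, -3.141]
ft_force: [-0.2, 0.1, 0.6]
opening: 0.498
grip_force: 0.0
```

Emit:
{"fn": "arm_command", "kwargs": {
  "targets": [
    [0, 0, -50, 0, 0.5],
    [0, 0, -70, 0, 0.5],
    [40, -40, -70, 0, 0.5],
    [70, -80, -70, 0, 0.5],
    [73, -120, -70, 0, 0.5]
  ]
}}

```text
t: 28.6
eef_pos: [441.4, -56.1, 195.1]
tcp_rot: [3.141, -0.0, -3.139]
ft_force: [1.9, -0.6, 0.5]
opening: 0.501
grip_force: 0.0
```

Emit:
{"fn": "arm_command", "kwargs": {
  "targets": [
    [0, -30, 0, 8.5, 0.5],
    [0, -48, 0, 17, 0.5],
    [0, -48, 0, 25.5, 0.5],
    [0, -48, 0, 34, 0.5],
    [0, -48, 0, 42, 0.5]
  ]
}}

```text
t: 29.1
eef_pos: [444.1, -104.2, 194.8]
tcp_rot: [3.141, 0.0, 2.402]
ft_force: [0.1, -0.2, -0.3]
opening: 0.498
grip_force: 0.0
```

Emit:
{"fn": "arm_command", "kwargs": {
  "targets": [
    [0, 0, 0, 8.5, 0.5],
    [0, 0, 0, 17, 0.5],
    [0, 0, 0, 25.5, 0.5],
    [0, 0, 0, 34, 0.5],
    [0, 0, 0, 42, 0.5]
  ]
}}

```text
t: 29.6
eef_pos: [444.1, -103.9, 194.8]
tcp_rot: [3.141, 0.0, 1.67]
ft_force: [0.1, -0.2, 0.2]
opening: 0.497
grip_force: 0.0
```

```bash
python3 - <<'E'
from h import *
s=env.state();print(s['t'],s['eef_pos'],s['tcp_rot'].round(4),s['opening'])
a=go((444,-104,87),np.pi/2)
c=cam('scene');dump(c,'scene');save(c,'scene4',(170,140,430,330),3)
E
```

```text
29.6 [ 444.1 -103.9  194.8] [3.1 0.  1.7] 0.496846342547196
shift [ -0.   -0.1 107.8] turn 5.7 dist 107.8
```

View pics/scene4.png

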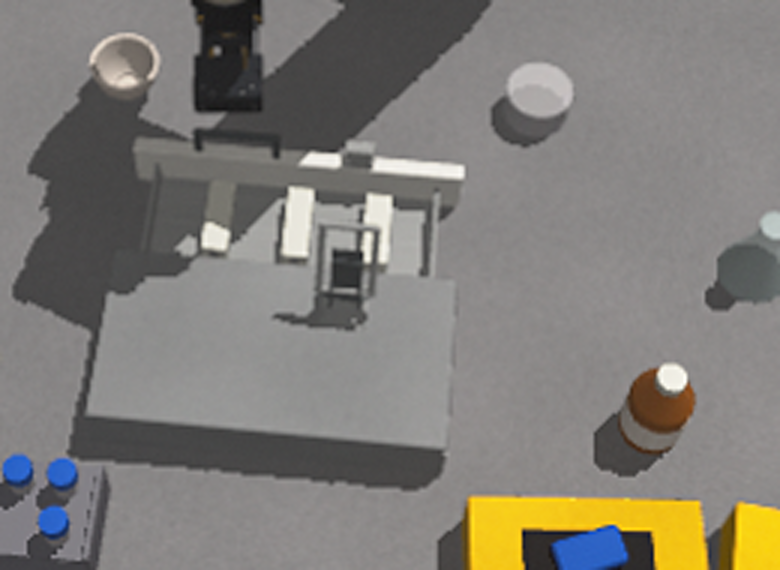

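All three boxes lie flat side by side in the tray, at about (215,215), (298,222) and (376,228) in the crop. I'll grip the handle and push the tray home.

Emit:
{"fn": "arm_command", "kwargs": {
  "targets": [
    [0, 0, 40, 5.7, 0.5],
    [0, 0, 75, 5.7, 0.5],
    [0, 0, 98, 5.7, 0.5],
    [0, 0, 108, 5.7, 0.5],
    [0, 0, 108, 5.7, 0]
  ]
}}

```text
t: 30.15
eef_pos: [443.9, -103.8, 86.0]
tcp_rot: [-3.14, -0.001, 1.578]
ft_force: [0.0, 0.0, 1.7]
opening: 0.46
grip_force: 0.0
```

Emit:
{"fn": "arm_command", "kwargs": {
  "targets": [
    [0, 0, 0, 0, 0],
    [0, 0, 0, 0, 0],
    [0, 0, 0, 0, 0],
    [0, 0, 0, 0, 0],
    [0, 0, 0, 0, 0]
  ]
}}

```text
t: 30.65
eef_pos: [444.6, -104.0, 87.1]
tcp_rot: [3.14, 0.0, 1.576]
ft_force: [-0.3, 0.9, 5.8]
opening: 0.094
grip_force: 30.0
```

Emit:
{"fn": "arm_command", "kwargs": {
  "targets": [
    [0, 10, 0, 0, 0],
    [0, 24, 0, 0, 0],
    [0, 38, 0, 0, 0],
    [0, 52, 0, 0, 0],
    [0, 66, 0, 0, 0]
  ]
}}

```text
t: 31.15
eef_pos: [510.8, -104.4, 87.2]
tcp_rot: [3.141, 0.001, 1.577]
ft_force: [-4.8, -9.5, 5.8]
opening: 0.096
grip_force: 30.0
```

Emit:
{"fn": "arm_command", "kwargs": {
  "targets": [
    [0, 14, 0, 0, 0],
    [0, 28, 0, 0, 0],
    [0, 40, 0, 0, 0],
    [0, 50, 0, 0, 0],
    [0, 56, 0, 0, 0]
  ]
}}

```text
t: 31.65
eef_pos: [567.1, -104.8, 87.2]
tcp_rot: [3.14, 0.002, 1.577]
ft_force: [-3.1, -10.1, 6.5]
opening: 0.1
grip_force: 30.0
```

Emit:
{"fn": "arm_command", "kwargs": {
  "targets": [
    [0, 3, 0, 0, 0],
    [0, 6, 0, 0, 0],
    [0, 8, 0, 0, 0],
    [0, 9, 0, 0, 0],
    [0, 9, 0, 0, 0]
  ]
}}

```text
t: 32.15
eef_pos: [573.9, -104.8, 87.2]
tcp_rot: [-3.139, 0.002, 1.577]
ft_force: [-11.1, -12.6, 9.9]
opening: 0.097
grip_force: 30.0
```

Emit:
{"fn": "arm_command", "kwargs": {
  "targets": [
    [0, 2, 0, 0, 0],
    [0, 4, 0, 0, 0],
    [0, 4, 0, 0, 0],
    [0, 4, 0, 0, 0],
    [0, 4, 0, 0, 0]
  ]
}}

```text
t: 32.65
eef_pos: [573.9, -104.6, 87.0]
tcp_rot: [-3.13, 0.001, 1.577]
ft_force: [-30.7, -16.0, 22.9]
opening: 0.1
grip_force: 29.9
```

Tray home: the handle is at 573.9, exactly 130 mm of travel. I'll release and then triangulate the loop bar.

Emit:
{"fn": "arm_command", "kwargs": {
  "targets": [
    [0, -3, 0, 0, 0],
    [0, -8, 0, 0, 0],
    [0, -8, 0, 0, 0.5],
    [0, -8, 0, 0, 0.5],
    [0, -8, 0, 0, 0.5]
  ]
}}

```text
t: 33.15
eef_pos: [571.3, -103.0, 86.6]
tcp_rot: [-3.141, -0.0, 1.577]
ft_force: [-0.2, 0.5, -0.0]
opening: 0.291
grip_force: 0.0
```

Emit:
{"fn": "arm_command", "kwargs": {
  "targets": [
    [0, 0, -30, 0, 0.5],
    [0, 0, -70, 0, 0.5],
    [0, 0, -110, 0, 0.5],
    [0, 0, -130, 0, 0.5],
    [0, -100, -130, 0, 0.5]
  ]
}}

```text
t: 33.65
eef_pos: [525.3, -104.1, 219.3]
tcp_rot: [3.134, 0.002, 1.578]
ft_force: [0.2, -0.7, -0.8]
opening: 0.498
grip_force: 0.0
```

```bash
python3 - <<'E'
from h import *
s=env.state();print(s['t'],s['eef_pos'],s['tcp_rot'].round(4),s['opening'])
t=cam('top');sc=cam('scene');dump(t,'top');dump(sc,'scene')
a=cv2.resize(t['frame'][150:220,235:305,::-1],None,fx=8,fy=8,interpolation=cv2.INTER_CUBIC)[:, :400]
b=cv2.resize(sc['frame'][195:265,255:305,::-1],None,fx=8,fy=8,interpolation=cv2.INTER_CUBIC)
cv2.imwrite('pics/latch.png',np.hstack([a,b]))
E
```

```text
33.65 [ 525.3 -104.1  219.3] [3.1 0.  1.6] 0.4978731412533304
```

View pics/latch.png

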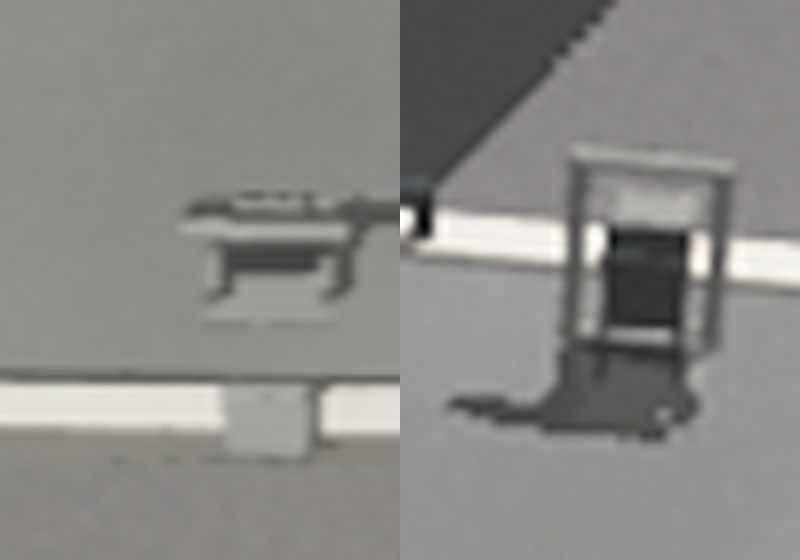

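```bash
python3 - <<'E'
from h import *
t=load('top');s=load('scene')
def tri(a,b):
    o1,d1=ray(t,235+a[0]/8-.44,150+a[1]/8-.44);o2,d2=ray(s,255+b[0]/8-.44,195+b[1]/8-.44)
    A=np.stack([d1,-d2],1);k=np.linalg.lstsq(A,o2-o1,rcond=None)[0];p,q=o1+k[0]*d1,o2+k[1]*d2
    return (p+q)/2,np.linalg.norm(p-q)
print('bar L',tri((180,227),(335,166)),'R',tri((355,232),(172,150)),'mid',tri((267,230),(253,158)))
P=np.array([629.9,34,90.])
for lv in (1.4,1.5,1.6):
  e=lambda a:np.array([np.cos(a),0,np.sin(a)]); n=lambda a:np.array([-np.sin(a),0,np.cos(a)])
  tip=P+72*e(lv)+8.5*n(lv); lp=P+32*e(lv)
  pt=lambda X:(((proj(t,X)+.44-[235,150])*8).round(),((proj(s,X)+.44-[255,195])*8).round())
  print(lv,'tip',tip,pt(tip),'looppiv',lp,pt(lp))
print('keeper ledge front in top z81',atz(t,235+267/8-.44,150+455/8-.44,81),'lip/back',atz(t,235+267/8-.44,150+385/8-.44,94),'centre y',atz(t,235+222/8-.44,150+420/8-.44,81)[1],atz(t,235+315/8-.44,150+420/8-.44,81)[1])
E
```

```text
bar L (array([607.5,  65.6, 209.3]), np.float64(2.887002827537409)) R (array([606.2,   2.7, 209. ]), np.float64(3.2248844947707167)) mid (array([606.7,  34.2, 208.9]), np.float64(2.707954532938614))
1.4 tip [633.8  34.  162.4] (array([266., 196.]), array([240., 277.])) looppiv [635.3  34.  121.5] (array([268., 222.]), array([238., 329.]))
1.5 tip [626.5  34.  162.4] (array([266., 214.]), array([242., 261.])) looppiv [632.2  34.  121.9] (array([268., 230.]), array([238., 321.]))
1.6 tip [619.3  34.  161.7] (array([266., 233.]), array([243., 245.])) looppiv [629.  34. 122.] (array([268., 238.]), array([239., 314.]))
keeper ledge front in top z81 [551.6  34.   81. ] lip/back [577.   34.1  94. ] centre y 52.00854399472115 15.114017645464193
```

Bar at about (607, 34, 209), tilted a bit toward the robot, with the lever upright and the keeper on the panel. I'll put the closed fingers behind the bar and sweep it over.

Emit:
{"fn": "arm_command", "kwargs": {
  "targets": [
    [0, 0, -40, 0, 0],
    [46, 0, -50, 0, 0],
    [92, 0, -50, 0, 0],
    [138, 0, -50, 0, 0],
    [138, 0, -50, 0, 0]
  ]
}}

```text
t: 34.25
eef_pos: [520.2, 38.8, 266.7]
tcp_rot: [-3.141, -0.001, 1.581]
ft_force: [0.5, -0.2, 0.4]
opening: 0.137
grip_force: 0.0
```

Emit:
{"fn": "arm_command", "kwargs": {
  "targets": [
    [0, 45, 0, 0, 0],
    [0, 90, 0, 0, 0],
    [0, 111, 0, 0, 0],
    [0, 111, 0, 0, 0],
    [0, 111, 0, 0, 0]
  ]
}}

```text
t: 34.75
eef_pos: [631.2, 34.8, 265.8]
tcp_rot: [-3.14, -0.0, 1.576]
ft_force: [0.2, 0.4, -0.6]
opening: 0.007
grip_force: 0.0
```

```bash
python3 - <<'E'
from h import *
s=env.state();print(s['t'],s['eef_pos'],s['tcp_rot'].round(4),s['opening'])
go((637,34,190),np.pi/2)
c=cam('scene');save(c,'sc6',(235,180,335,280),5)
E
```

```text
34.75 [631.2  34.8 265.8] [-3.1 -0.   1.6] 0.006720689701499482
shift [-0.9  5.8 75.8] turn 0.3 dist 76.0
```

View pics/sc6.png

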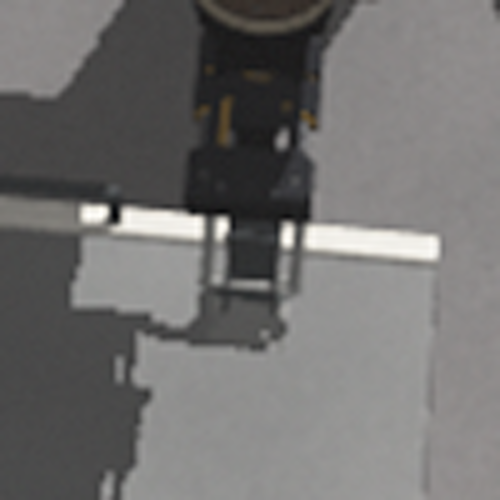

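The gripper at (250,170) is lined up above the latch, with nothing touched. Going down behind the bar, then sweeping toward the robot.

Emit:
{"fn": "arm_command", "kwargs": {
  "targets": [
    [-1, 6, 15, 0, 0],
    [-1, 6, 35, 0, 0],
    [-1, 6, 55, 0, 0],
    [-1, 6, 76, 0, 0],
    [-1, 6, 76, 0, 0]
  ]
}}

```text
t: 35.3
eef_pos: [635.9, 34.1, 187.6]
tcp_rot: [-3.137, -0.0, 1.576]
ft_force: [0.3, -0.3, -0.1]
opening: 0.004
grip_force: 0.0
```

Emit:
{"fn": "arm_command", "kwargs": {
  "targets": [
    [0, -10, 0, 0, 0],
    [0, -17, 0, 0, 0],
    [0, -24, 0, 0, 0],
    [0, -31, 0, 0, 0],
    [0, -37, 0, 0, 0]
  ]
}}

```text
t: 35.8
eef_pos: [599.9, 33.9, 191.2]
tcp_rot: [3.141, -0.0, 1.577]
ft_force: [-0.3, 0.8, 0.1]
opening: 0.005
grip_force: 0.1
```

Emit:
{"fn": "arm_command", "kwargs": {
  "targets": [
    [0, -6, 6, 0, 0],
    [0, -12, 12, 0, 0],
    [0, -18, 18, 0, 0],
    [0, -24, 24, 0, 0],
    [0, -30, 30, 0, 0]
  ]
}}

```text
t: 36.3
eef_pos: [569.9, 33.8, 159.9]
tcp_rot: [-3.141, -0.0, 1.576]
ft_force: [1.0, 0.1, -0.5]
opening: 0.004
grip_force: 0.5
```

```bash
python3 - <<'E'
from h import *
s=env.state();print(s['t'],s['eef_pos'],s['ft_force'])
c=cam('scene');save(c,'sc7a',(235,180,335,280),4)
t=cam('top');save(t,'t7',(215,150,315,250),4)
cv2.imwrite('pics/sc7.png',np.hstack([cv2.imread('pics/t7.png'),cv2.imread('pics/sc7a.png')]))
E
```

```text
36.3 [569.9  33.8 159.9] [ 1.   0.1 -0.5]
```

View pics/sc7.png

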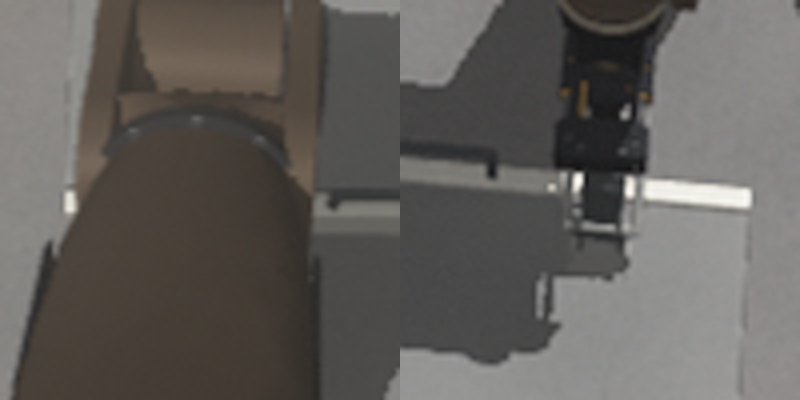

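The loop is still hidden behind the gripper. I'll push a little further, then rise and back away.

Emit:
{"fn": "arm_command", "kwargs": {
  "targets": [
    [0, -4, 6, 0, 0],
    [0, -8, 12, 0, 0],
    [0, -12, 18, 0, 0],
    [0, -15, 23, 0, 0],
    [0, -15, 23, 0, 0]
  ]
}}

```text
t: 36.9
eef_pos: [554.8, 33.7, 136.9]
tcp_rot: [-3.14, -0.0, 1.577]
ft_force: [-0.2, -0.6, -0.0]
opening: 0.004
grip_force: 0.0
```

Emit:
{"fn": "arm_command", "kwargs": {
  "targets": [
    [0, 0, -20, 0, 0],
    [0, 0, -60, 0, 0],
    [0, 0, -100, 0, 0],
    [-45, 0, -100, 0, 0],
    [-90, 0, -100, 0, 0]
  ]
}}

```text
t: 37.4
eef_pos: [556.5, -56.6, 239.2]
tcp_rot: [3.138, 0.001, 1.579]
ft_force: [0.9, -0.5, -1.2]
opening: 0.004
grip_force: 0.0
```

Emit:
{"fn": "arm_command", "kwargs": {
  "targets": [
    [-45, 0, 0, 0, 0],
    [-90, -20, 0, 0, 0],
    [-120, -50, 0, 0, 0],
    [-120, -80, 0, 0, 0],
    [-120, -80, 0, 0, 0]
  ]
}}

```text
t: 37.9
eef_pos: [474.1, -177.5, 237.9]
tcp_rot: [-3.141, -0.0, 1.574]
ft_force: [1.1, 0.6, -0.3]
opening: 0.005
grip_force: 0.0
```

```bash
python3 - <<'E'
from h import *
s=env.state();print(s['t'],s['eef_pos'],s['ft_force'])
c=cam('scene');dump(c,'scene');save(c,'sc8a',(250,195,316,270),6)
t=cam('top');dump(t,'top');save(t,'t8',(235,155,301,230),6)
cv2.imwrite('pics/sc8.png',np.hstack([cv2.imread('pics/t8.png'),cv2.imread('pics/sc8a.png')]))
E
```

```text
37.9 [ 474.1 -177.5  237.9] [ 1.1  0.6 -0.3]
```

View pics/sc8.png

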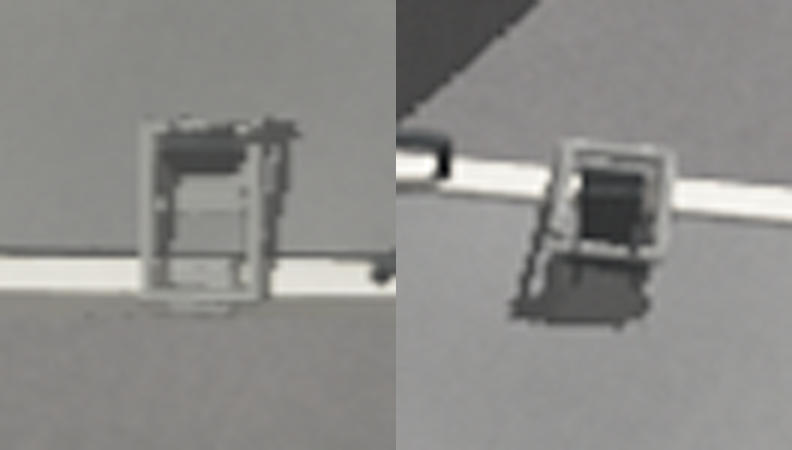

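```bash
python3 - <<'E'
from h import *
t=load('top');s=load('scene')
def tri(a,b):
    o1,d1=ray(t,*a);o2,d2=ray(s,*b)
    k=np.linalg.lstsq(np.stack([d1,-d2],1),o2-o1,rcond=None)[0];return (o1+k[0]*d1+o2+k[1]*d2)/2
print(tri((235+203/6-.42,155+294/6-.42),(250+220/6-.42,195+149/6-.42)))
T=lambda X:(((proj(t,X)+.42-[235,155])*6).round(),((proj(s,X)+.42-[250,195])*6+[396,0]).round())
for X in [(552,34,85),(556,34,90),(550,34,104),(560,34,98)]: print(X,T(np.array(X)))
P=np.array([629.9,34,90.])
for lv in (1.4,1.5,1.6,1.65):
  e=np.array([np.cos(lv),0,np.sin(lv)]); n=np.array([-np.sin(lv),0,np.cos(lv)])
  print(lv,'tip',P+74*e+8.5*n,T(P+74*e+8.5*n),T(P+74*e+3*n))
E
```

```text
[558.7  33.8  90.4]
(552, 34, 85) (array([200., 309.]), array([615., 143.]))
(556, 34, 90) (array([200., 299.]), array([614., 145.]))
(550, 34, 104) (array([199., 305.]), array([616., 123.]))
(560, 34, 98) (array([200., 288.]), array([614., 144.]))
1.4 tip [634.1  34.  164.4] (array([200., 115.]), array([606., 206.])) (array([200., 105.]), array([605., 216.]))
1.5 tip [626.7  34.  164.4] (array([199., 129.]), array([607., 194.])) (array([200., 119.]), array([606., 203.]))
1.6 tip [619.2  34.  163.7] (array([199., 144.]), array([608., 182.])) (array([199., 133.]), array([608., 191.]))
1.65 tip [615.6  34.  163.1] (array([199., 151.]), array([609., 176.])) (array([199., 140.]), array([608., 185.]))
```

Triangulation gives the bar at about (559, 34, 90), i.e. down at the keeper. I'll confirm the height by touching it lightly with the closed fingertips, which also seats it.

Emit:
{"fn": "arm_command", "kwargs": {
  "targets": [
    [42, 15, 0, 0, 0],
    [84, 30, 0, 0, 0],
    [126, 45, 0, 0, 0],
    [168, 60, 0, 0, 0],
    [211, 74, 0, 0, 0]
  ]
}}

```text
t: 38.5
eef_pos: [550.8, 37.3, 237.7]
tcp_rot: [3.141, -0.0, 1.578]
ft_force: [-0.2, -1.1, -0.0]
opening: 0.004
grip_force: 0.0
```

Emit:
{"fn": "arm_command", "kwargs": {
  "targets": [
    [0, 0, 40, 0, 0],
    [0, 0, 80, 0, 0],
    [0, 0, 110, 0, 0],
    [0, 0, 128, 0, 0],
    [0, 0, 128, 0, 0]
  ]
}}

```text
t: 39.0
eef_pos: [549.2, 35.5, 107.3]
tcp_rot: [-3.138, -0.0, 1.578]
ft_force: [0.1, 0.6, 0.6]
opening: 0.005
grip_force: 0.0
```

Emit:
{"fn": "arm_command", "kwargs": {
  "targets": [
    [0, 0, 3, 0, 0],
    [0, 0, 6, 0, 0],
    [0, 0, 8, 0, 0],
    [0, 0, 8, 0, 0],
    [0, 0, 8, 0, 0]
  ]
}}

```text
t: 39.5
eef_pos: [549.6, 34.6, 102.1]
tcp_rot: [3.141, -0.0, 1.576]
ft_force: [0.2, 0.5, -0.1]
opening: 0.005
grip_force: 0.0
```

Emit:
{"fn": "arm_command", "kwargs": {
  "targets": [
    [0, 0, 2, 0, 0],
    [0, 0, 4, 0, 0],
    [0, 0, 5, 0, 0],
    [0, 0, 5, 0, 0],
    [0, 0, 5, 0, 0]
  ]
}}

```text
t: 40.0
eef_pos: [549.4, 34.6, 96.6]
tcp_rot: [-3.141, -0.0, 1.576]
ft_force: [0.3, 1.1, -0.7]
opening: 0.002
grip_force: 0.0
```

Emit:
{"fn": "arm_command", "kwargs": {
  "targets": [
    [0, 0, 2, 0, 0],
    [0, 0, 4, 0, 0],
    [0, 0, 5, 0, 0],
    [0, 0, 5, 0, 0],
    [0, 0, 5, 0, 0]
  ]
}}

```text
t: 40.5
eef_pos: [549.4, 34.6, 91.6]
tcp_rot: [-3.141, -0.0, 1.576]
ft_force: [-0.1, -0.1, 0.0]
opening: 0.005
grip_force: 0.0
```

Emit:
{"fn": "arm_command", "kwargs": {
  "targets": [
    [0, 0, 1, 0, 0],
    [0, 0, 2, 0, 0],
    [0, 0, 3, 0, 0],
    [0, 0, 4, 0, 0],
    [0, 0, 4, 0, 0]
  ]
}}

```text
t: 41.0
eef_pos: [549.4, 34.7, 87.4]
tcp_rot: [-3.141, -0.0, 1.576]
ft_force: [0.1, 0.3, -0.7]
opening: 0.007
grip_force: 0.0
```

Emit:
{"fn": "arm_command", "kwargs": {
  "targets": [
    [0, 0, 1, 0, 0],
    [0, 0, 2, 0, 0],
    [0, 0, 2, 0, 0],
    [0, 0, 2, 0, 0],
    [0, 0, 2, 0, 0]
  ]
}}

```text
t: 41.5
eef_pos: [549.1, 34.7, 85.7]
tcp_rot: [-3.141, -0.0, 1.577]
ft_force: [-3.6, -0.1, 5.9]
opening: 0.005
grip_force: 2.7
```

Contact at z ≈ 86, so the bar is right down on the ledge. Now up and over to the lever face.

Emit:
{"fn": "arm_command", "kwargs": {
  "targets": [
    [0, 0, -20, 0, 0],
    [0, 0, -45, 0, 0],
    [0, 0, -66, 0, 0],
    [0, 20, -66, 0, 0],
    [0, 40, -66, 0, 0]
  ]
}}

```text
t: 42.0
eef_pos: [590.5, 34.9, 152.6]
tcp_rot: [3.139, 0.0, 1.576]
ft_force: [1.0, 0.3, -0.3]
opening: 0.002
grip_force: 0.0
```

Emit:
{"fn": "arm_command", "kwargs": {
  "targets": [
    [0, 5, 0, 0, 0],
    [0, 10, 0, 0, 0],
    [0, 12, 0, 0, 0],
    [0, 12, 0, 0, 0],
    [0, 12, 0, 0, 0]
  ]
}}

```text
t: 42.5
eef_pos: [601.0, 35.0, 151.6]
tcp_rot: [-3.141, -0.0, 1.576]
ft_force: [-0.3, 0.8, -0.2]
opening: 0.003
grip_force: 0.0
```

Emit:
{"fn": "arm_command", "kwargs": {
  "targets": [
    [0, 7, 0, 0, 0],
    [0, 13, 1, 0, 0],
    [0, 19, 1, 0, 0],
    [0, 25, 2, 0, 0],
    [0, 31, 3, 0, 0]
  ]
}}

```text
t: 43.0
eef_pos: [633.0, 35.1, 148.5]
tcp_rot: [-3.142, -0.0, 1.576]
ft_force: [-1.4, -0.1, 1.6]
opening: 0.005
grip_force: 0.7
```

Emit:
{"fn": "arm_command", "kwargs": {
  "targets": [
    [0, 6, 2, 0, 0],
    [0, 12, 4, 0, 0],
    [0, 17, 6, 0, 0],
    [0, 17, 6, 0, 0],
    [0, 17, 6, 0, 0]
  ]
}}

```text
t: 43.5
eef_pos: [649.4, 35.2, 142.3]
tcp_rot: [-3.141, -0.0, 1.577]
ft_force: [0.2, 0.1, -0.4]
opening: 0.004
grip_force: 0.0
```

Emit:
{"fn": "arm_command", "kwargs": {
  "targets": [
    [0, 5, 4, 0, 0],
    [0, 10, 7, 0, 0],
    [0, 14, 11, 0, 0],
    [0, 18, 16, 0, 0],
    [0, 18, 16, 0, 0]
  ]
}}

```text
t: 44.0
eef_pos: [668.1, 35.2, 126.1]
tcp_rot: [3.141, -0.0, 1.576]
ft_force: [-0.6, -0.4, 2.0]
opening: 0.003
grip_force: 0.7
```

Emit:
{"fn": "arm_command", "kwargs": {
  "targets": [
    [0, 3, 4, 0, 0],
    [0, 5, 8, 0, 0],
    [0, 5, 8, 0, 0],
    [0, 5, 8, 0, 0],
    [0, 5, 8, 0, 0]
  ]
}}

```text
t: 44.5
eef_pos: [672.1, 35.4, 118.4]
tcp_rot: [-3.141, -0.0, 1.577]
ft_force: [0.4, -0.2, 0.0]
opening: 0.0
grip_force: 0.0
```

Emit:
{"fn": "arm_command", "kwargs": {
  "targets": [
    [0, 2, 4, 0, 0],
    [0, 3, 8, 0, 0],
    [0, 4, 12, 0, 0],
    [0, 5, 16, 0, 0],
    [0, 5, 16, 0, 0]
  ]
}}

```text
t: 45.0
eef_pos: [677.2, 35.4, 101.7]
tcp_rot: [-3.14, -0.0, 1.576]
ft_force: [0.6, -0.6, -0.3]
opening: 0.006
grip_force: 0.0
```

Emit:
{"fn": "arm_command", "kwargs": {
  "targets": [
    [0, 0, 2, 0, 0],
    [0, 0, 4, 0, 0],
    [0, 0, 5, 0, 0],
    [0, 0, 5, 0, 0],
    [0, 0, 5, 0, 0]
  ]
}}

```text
t: 45.5
eef_pos: [677.6, 35.4, 98.6]
tcp_rot: [3.141, -0.0, 1.576]
ft_force: [-2.5, -0.5, 7.9]
opening: 0.002
grip_force: 3.8
```

Lever flat at z 98.6. It left the finger by itself, so it snapped. I'll retreat and check once with a composite picture.

Emit:
{"fn": "arm_command", "kwargs": {
  "targets": [
    [0, 0, -30, 0, 0],
    [0, 0, -70, 0, 0],
    [0, 0, -120, 0, 0],
    [0, -40, -140, 0, 0],
    [0, -80, -140, 0, 0]
  ]
}}

```text
t: 46.0
eef_pos: [597.7, 34.9, 240.6]
tcp_rot: [3.136, 0.0, 1.577]
ft_force: [-0.1, 0.0, -0.6]
opening: 0.008
grip_force: 0.0
```

Emit:
{"fn": "arm_command", "kwargs": {
  "targets": [
    [-45, -10, 0, 0, 0],
    [-90, -20, 0, 0, 0],
    [-130, -50, 0, 0, 0],
    [-160, -80, 0, 0, 0],
    [-200, -100, 0, 0, 0]
  ]
}}

```text
t: 46.5
eef_pos: [496.7, -166.2, 237.8]
tcp_rot: [3.142, -0.0, 1.577]
ft_force: [0.9, -0.8, 0.2]
opening: 0.006
grip_force: 0.0
```

```bash
python3 - <<'E'
from h import *
s=env.state();print(s['t'],s['eef_pos'],s['ft_force'])
c=cam('scene');dump(c,'scene');t=cam('top');dump(t,'top')
z=lambda i,x,y:cv2.resize(i['frame'][y:y+75,x:x+66,::-1],None,fx=6,fy=6,interpolation=cv2.INTER_CUBIC)
a=np.hstack([z(t,235,155),z(c,250,195)])
b=cv2.resize(t['frame'][100:310,100:480,::-1],(271,150));d=cv2.resize(c['frame'][100:340,60:480,::-1],(263,150))
w=np.zeros((150,a.shape[1],3),np.uint8);w[:,:271]=b;w[:,280:543]=d
cv2.imwrite('pics/fin.png',np.vstack([a,w]))
def tri(a,b):
    o1,d1=ray(t,*a);o2,d2=ray(c,*b)
    k=np.linalg.lstsq(np.stack([d1,-d2],1),o2-o1,rcond=None)[0];return (o1+k[0]*d1+o2+k[1]*d2)/2
T=lambda X:(((proj(t,np.array(X))+.42-[235,155])*6).round(),((proj(c,np.array(X))+.42-[250,195])*6+[396,0]).round())
for X in [(702,34,98),(574,34,85),(566,34,85),(552,34,85)]: print(X,T(X))
E
```

```text
46.5 [ 496.7 -166.2  237.8] [ 0.9 -0.8  0.2]
(702, 34, 98) (array([203.,  29.]), array([593., 379.]))
(574, 34, 85) (array([200., 268.]), array([612., 178.]))
(566, 34, 85) (array([200., 283.]), array([613., 165.]))
(552, 34, 85) (array([200., 309.]), array([615., 143.]))
```

View pics/fin.png

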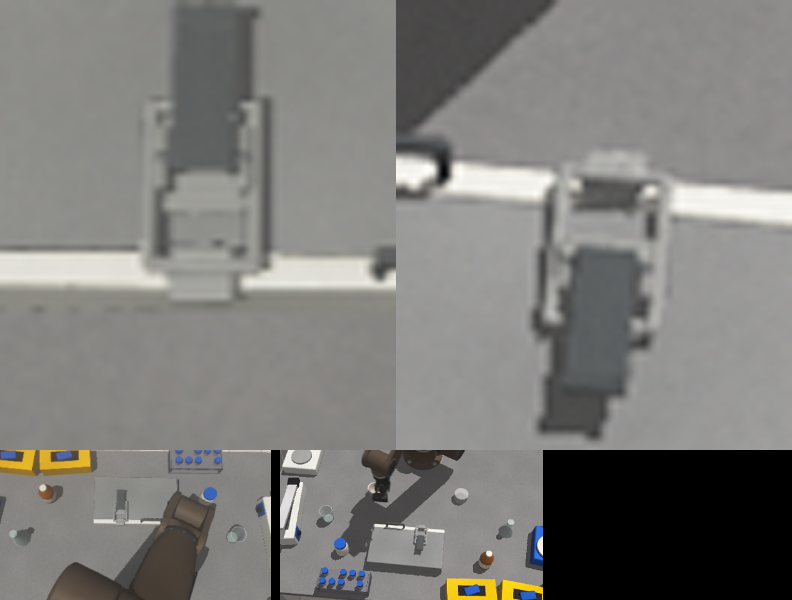

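The latch is closed: the bar at (200,265) sits behind the ledge front, and the lever is flat. I eased the tray back about 2 mm when I let go of the handle, so I'll touch the panel front to confirm it's home. That should be contact at TCP x ≈ 552.

Emit:
{"fn": "arm_command", "kwargs": {
  "targets": [
    [40, -8, 0, 0, 0],
    [80, -12, 0, 0, 0],
    [120, -12, 0, 0, 0],
    [156, -12, 0, 0, 0],
    [156, -12, 40, 0, 0]
  ]
}}

```text
t: 47.1
eef_pos: [487.7, -6.2, 200.8]
tcp_rot: [3.133, 0.001, 1.58]
ft_force: [0.3, -0.5, -1.9]
opening: 0.005
grip_force: 0.0
```

Emit:
{"fn": "arm_command", "kwargs": {
  "targets": [
    [0, 0, 40, 0, 0],
    [0, 0, 80, 0, 0],
    [0, 0, 120, 0, 0],
    [0, 0, 145, 0, 0],
    [0, 0, 145, 0, 0]
  ]
}}

```text
t: 47.6
eef_pos: [484.5, -9.0, 50.1]
tcp_rot: [-3.137, -0.001, 1.577]
ft_force: [0.5, -0.8, 0.2]
opening: 0.006
grip_force: 0.0
```

Emit:
{"fn": "arm_command", "kwargs": {
  "targets": [
    [0, 20, 0, 0, 0],
    [0, 40, 0, 0, 0],
    [0, 55, 0, 0, 0],
    [0, 62, 0, 0, 0],
    [0, 62, 0, 0, 0]
  ]
}}

```text
t: 48.1
eef_pos: [548.5, -9.1, 53.6]
tcp_rot: [3.14, 0.0, 1.577]
ft_force: [-0.2, 0.3, 0.3]
opening: 0.005
grip_force: 0.0
```

Emit:
{"fn": "arm_command", "kwargs": {
  "targets": [
    [0, 2, 0, 0, 0],
    [0, 4, 0, 0, 0],
    [0, 6, 0, 0, 0],
    [0, 6, 0, 0, 0],
    [0, 6, 0, 0, 0]
  ]
}}

```text
t: 48.6
eef_pos: [553.6, -9.3, 52.6]
tcp_rot: [-3.141, -0.0, 1.576]
ft_force: [-0.4, -0.0, -0.6]
opening: 0.005
grip_force: 0.0
```

Emit:
{"fn": "arm_command", "kwargs": {
  "targets": [
    [0, 1, 0, 0, 0],
    [0, 2, 0, 0, 0],
    [0, 2, 0, 0, 0],
    [0, 2, 0, 0, 0],
    [0, 2, 0, 0, 0]
  ]
}}

```text
t: 49.1
eef_pos: [555.7, -9.3, 52.6]
tcp_rot: [-3.142, -0.0, 1.576]
ft_force: [-0.0, 0.3, 0.4]
opening: 0.006
grip_force: 0.0
```

Emit:
{"fn": "arm_command", "kwargs": {
  "targets": [
    [0, 1, 0, 0, 0],
    [0, 2, 0, 0, 0],
    [0, 2, 0, 0, 0],
    [0, 2, 0, 0, 0],
    [0, 2, 0, 0, 0]
  ]
}}

```text
t: 49.6
eef_pos: [556.8, -9.3, 52.6]
tcp_rot: [-3.139, -0.0, 1.576]
ft_force: [-5.3, -1.0, 1.8]
opening: -0.0
grip_force: 2.7
```

Emit:
{"fn": "arm_command", "kwargs": {
  "targets": [
    [0, 1, 0, 0, 0],
    [0, 2, 0, 0, 0],
    [0, 2, 0, 0, 0],
    [0, 2, 0, 0, 0],
    [0, 2, 0, 0, 0]
  ]
}}

```text
t: 50.1
eef_pos: [556.8, -9.2, 52.5]
tcp_rot: [-3.135, -0.0, 1.577]
ft_force: [-13.7, -2.3, 9.7]
opening: 0.003
grip_force: 7.5
```

Emit:
{"fn": "arm_command", "kwargs": {
  "targets": [
    [0, -20, 0, 0, 0],
    [0, -60, 0, 0, 0],
    [0, -70, -50, 0, 0],
    [0, -70, -100, 0, 0],
    [0, -70, -150, 0, 0]
  ]
}}

```text
t: 50.6
eef_pos: [489.1, -9.7, 203.6]
tcp_rot: [-3.141, -0.0, 1.576]
ft_force: [1.4, 0.1, -0.2]
opening: 0.003
grip_force: 0.0
```

```bash
python3 - <<'E'
from h import *
c=cam('scene');old=load('scene')
# lever / latch region unchanged since last look?
d=np.abs(c['frame'][215:270,268:300].astype(int)-old['frame'][215:270,268:300]).mean(2);print('latch diff px>40:',(d>40).sum())
d2=np.abs(c['frame'].astype(int)-load('top')['frame']).shape
print(env.state()['eef_pos'],env.state()['t'])
E
```

```text
latch diff px>40: 0
[492. -10. 211.] 50.65
```

The panel doesn't move under a 14 N push, so it's at its stop. The latch looks the same as before the push. Handing in.

```bash
python3 -c "
from cell import env
print(env.job_done())"
```

```text
the job is handed in; nothing more can be done
None
```

The job is handed in: all three slide boxes found are flat side by side in the tray, which is pushed home, with the latch hooked and the lever snapped flat; the hand-in returned no verdict.

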